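# Fit the keyhole tool rest and rack the clay tools

### The job

Set up the tool rest at the pottery bench: first clear the green test tile off the mounting board and set it flat and centred on the terracotta stand. With their red ends towards the board's red stripe, drop both brackets over the screw pairs on the mounting board and slide each towards the stripe until it is fully home under the screw heads; then lay every clay tool that is there level across the two combs, each in a notch of its own, centred between the brackets and square to them. Leave everything else on the bench where it stands.

Things in the scene. Friction and masses are not known exactly. Their poses are not given: they have to be found in the camera images.
- board: Plywood mounting board, 270 x 200 x 20 mm, fixed flat on the table. Origin: centre of its underside; x along its length towards the end with the red stripe across its top, y to the left of that, z up. Four upright pan-head screws on top, a left and a right pair; either bracket fits either pair. A seated bracket's origin is at (0, 50) or (0, -50) mm, notches of the two facing one another.
- screw_left_far (a point): The screw of the left pair nearer the red stripe: where its shank meets the board's top, at (55, 74, 20) mm in the board's frame. The pair's other screw stands at (-55, 26, 20) mm. Shank 8 mm across, bare for 8 mm above the board; head 18 mm across, its top 13 mm above the board.
- screw_right_far (a point): The screw of the right pair nearer the red stripe: where its shank meets the board's top, at (55, -26, 20) mm in the board's frame. The pair's other screw stands at (-55, -74, 20) mm. Shank 8 mm across, bare for 8 mm above the board; head 18 mm across, its top 13 mm above the board.
- bracket_a: The blue tool-rest bracket, 0.28 kg, at first on the 3 mm black mat. Origin: underside centre; x along its 200 mm length to its red end, z up. Plate 200 x 84 x 5 mm; along its middle a 12 mm thick upright comb, top at 55 mm: grip it across its thickness, at mid-length. Four notches in its top, 26 mm wide, floor at 37 mm, at x = -79.5, -26.5, 26.5, 79.5 mm. Two keyholes, see its slot point.
- bracket_a_slot_far (a point): Closed end of the blue bracket's keyhole for the screw nearer the stripe, at (55, 24, 0) mm in its frame; its 26 mm wide entry hole is centred at (81, 24) mm and a 12 mm wide slot joins them. The other keyhole: entry (-29, -24), closed end (-55, -24) mm. The heads pass up through the entries; a 26 mm slide in +x then ends at the stop (3 mm play in height), this point on the screw's.
- bracket_b: The yellow tool-rest bracket, 0.28 kg, at first on the 3 mm black mat. Origin: underside centre; x along its 200 mm length to its red end, z up. Plate 200 x 84 x 5 mm; along its middle a 12 mm thick upright comb, top at 55 mm: grip it across its thickness, at mid-length. Four notches in its top, 26 mm wide, floor at 37 mm, at x = -79.5, -26.5, 26.5, 79.5 mm. Two keyholes, see its slot point.
- bracket_b_slot_far (a point): Closed end of the yellow bracket's keyhole for the screw nearer the stripe, at (55, 24, 0) mm in its frame; its 26 mm wide entry hole is centred at (81, 24) mm and a 12 mm wide slot joins them. The other keyhole: entry (-29, -24), closed end (-55, -24) mm. The heads pass up through the entries; a 26 mm slide in +x then ends at the stop (3 mm play in height), this point on the screw's.
- tool_knife: Loose clay-working tool, light wood with green bands and flat knife ends; 200 mm long, 16 mm square section (solid over its whole length), 50 g; may be absent. Origin: centre of its underside; x along its length. Starts on the grey mat, 3 mm thick, left of the board. Resting in the notches its underside is 57 mm, its centre 65 mm above the table.
- tool_knife_mid (a point): Centre of that tool.
- tool_loop: Loose clay-working tool, brown wood with steel bands and wire-loop ends; 200 mm long, 16 mm square section (solid over its whole length), 50 g; may be absent. Origin: centre of its underside; x along its length. Starts on the grey mat, 3 mm thick, left of the board. Resting in the notches its underside is 57 mm, its centre 65 mm above the table.
- tool_loop_mid (a point): Centre of that tool.
- tool_stylus: Loose clay-working tool, dark wood with brass bands and steel pointed ends; 200 mm long, 16 mm square section (solid over its whole length), 50 g; may be absent. Origin: centre of its underside; x along its length. Starts on the grey mat, 3 mm thick, left of the board. Resting in the notches its underside is 57 mm, its centre 65 mm above the table.
- tool_stylus_mid (a point): Centre of that tool.
- test_tile: Loose green glazed test tile, 70 x 50 x 14 mm, 0.1 kg, lying flat on the board between the screws at the start, in the brackets' way. Origin: centre of its underside; x along its 70 mm side.
- stand: Fixed terracotta stand, an upright block 36 x 36 mm and 40 mm high, beyond the board's far left corner. Origin: centre of its foot, z up.
- stand_top (a point): Centre of the stand's top, 40 mm above the table; the tile goes flat on it.
- vase: Bystander: grey bisque vase, 135 mm high, 104 mm across. Origin: centre of its underside. Leave it alone.
- glaze_jar: Bystander: white jar with blue cap, 65 mm high, 60 mm across. Origin: centre of its underside. Leave it alone.
- slip_jar: Bystander: white jar with red cap, 65 mm high, 60 mm across. Origin: centre of its underside. Leave it alone.
- bowl: Bystander: blue bowl, 120 mm across, 45 mm high. Origin: centre of its underside. Leave it alone.
- water_cup: Bystander: white cup, 70 mm across and high. Origin: centre of its underside. Leave it alone.
- pinch_dish: Bystander: terracotta dish, 60 mm across, 30 mm high. Origin: centre of its underside. Leave it alone.

How it is judged:
By the outcome, as a careful person would: the job done as asked, in the order asked, and still so for the second after the job is handed in, with the robot touching nothing.
Of tool_knife, tool_loop, tool_stylus only 2 to 3 are there at a start; the rules pass over those that are not, and their reading is None.
At some moment in a run one of tool_knife, tool_loop, tool_stylus may be knocked a few centimetres aside while the robot is not near it.
Once in a run the grip may slacken for a moment while it holds something.
It also fails if it takes over 210 s, if anything falls off the work surface, if the arm or the gripper's body presses on something with over 40 N, if the wrist force passes 120 N, or if a joint passes its speed limit or range.

### The arm

A 6-joint arm with a two-finger parallel gripper is mounted at the origin on the work surface. World frame = base frame: x ahead of the robot, y to its left, z up, the work surface at z = 0. Lengths are in m, angles in degrees, forces in N, time in s.
With the tool pointing down it reaches from about 0.275 to 0.775 m from the base axis. Payload 14.6 kg.
Tool frame: the origin (TCP) lies on the centre line of the jaws, within the pads' length; the fingertips stand robot.tip_extent ahead of it and the grasp point (between the pads) is the TCP (robot.tip_extent is the distance from the TCP to the fingertips, in m); z points along the fingers, y is the line along which they close (so a half turn about z gives the same grasp; the last joint's range is limited). The gripper opens to 85 mm and grips with 20 to 120 N. Pads are 22 mm wide; open, the fingers measure 114 mm over their backs; the gripper's body (76 mm by 85 mm) begins 54 mm behind the grasp point. The pads swing forward as they close: fully open they stand 13 mm farther back than shut.
Start: joints at [62.951, 15.075, -2.767, 72.158, 0, 81.102], TCP at [0.164, 0.499, 0.25] pointing down, gripper open.
Joint ranges: [-151.79, 151.79], [-50.71, 97.33], [-67.44, 78.34], [-121.81, 120.89], [-77.56, 73.72], [-180, 180]. Speed limits (degrees/s): [108.29, 108.29, 147.25, 159.86, 180, 180].

### API

Orientations are given as a 3x3 rotation matrix whose columns are the frame's x, y, z axes.
In Python, from cell import robot gives the robot as it stands.
- The arm moves only by the tool jog_arm, never from a script. Its arguments are lists of equal length, an entry for each row: "slide": the shift along the tool's x, y, z in cm, a list of three; "angular": the turn, a rotation vector about the tool's x, y, z in rad, a list of three. A call has 1 to 12 rows; each row is the pose to reach, as a shift and turn from the pose commanded when the call began, along the tool's axes at that moment; what a row does not reach only later rows make up. A row lasts 1/8 s, in which the tool goes at most 62.5 mm and 10.7 degrees, less where a joint would pass 70% of its speed; a pose out of reach is approached as far as the arm can. A call with a gripper value outside its range is refused whole. "fingers" is the finger opening in cm, from 0 to 8.54, set as the call begins (left out, the last holds). The fingers move at their own pace and stop on an object; "grip_force" is the grip in N (left out, the last holds). Time passes only in rows, so rows that repeat a pose let the fingers close. It gives the time, the measured TCP pose, the force, the opening and the grip force at its end, in the units of the state.
- robot.get_state(): the state, without advancing time (a new reading comes with each control period).
- robot.read_camera(name): name is "scene" or "top" or "wrist"; returns a dict with "image" (480x640x3 uint8, blue, green, red), "mtx" (3x3 intrinsics, pixels), "R" (3x3) and "t" (3): a world point X has camera coordinates R X + t. Camera axes: x right, y down, z forward; pixel columns grow to the right and rows downward; lengths in m; the calibration is good to about 2 mm. A picture is of the moment at which its call begins. There is no depth.
- robot.close_job(): hands the job in; it is judged then, once.
Trained networks look in a picture, given as the dict that the camera call returned (one of the last four; its "shot" number tells which), for a name from the list of things; names that differ only in an ending like _2 or _b are one class to them, and where a whole thing is asked for, a point or a joint stands for the part that bears it (a point fixed in the world has none). Each returns a list of dicts, best first, with "conf" (0 to 1); they miss things now and then, are a little off and sometimes report something else, mostly with a low value. They report only what shows in the picture. A call takes as long as a camera call.
- robot.boxes_of(query, picture): "position" ([x, y, z] in m, in world coordinates, good to about 4 mm: the middle of the surface that is visible of it).
- robot.masks_of(query, picture): "region" (480x640 bool, what is visible of it).
- robot.tip_of(query, picture): "position" ([x, y, z] in m, in world coordinates, good to about 4 mm: a listed point, or the origin of a listed thing).
The state is a dict: "time_s": time; "joint_pos": joint angles; "joint_vel": joint speeds; "joint_efforts": joint torques, N m; "ee_pos": TCP position; "orientation": TCP orientation; "contact_force": force on the tool from outside, world axes, zero at the start; "ft_torque": the same for the moment, N m; "grip_width": finger opening in m; "grip_force": force on a finger pad.
Only numpy, scipy, OpenCV 4.12 (cv2) and the standard library are available. Lean on these libraries where they do the work, as an engineer would, in place of code of your own. Each camera call takes 0.05 s, during which the arm holds its last target. There are 200 camera calls.

## Working session

There is one attempt and no reset: what is moved stays moved. The work goes in short steps, Python scripts to look and compute and a tool call to move; the robot and the scene stay as the last step left them, time stands still between calls to the robot, and variables do not carry over. Pictures are saved under pics/ and viewed, at most 14 in all, crops included, and the job is handed in when it is done.

Besides the shell and the picture viewer there is one more tool, called after "Emit:" in YAML: its name, and indented under it one key for each argument. jog_arm: Moves the arm, as the interface text tells. Its arguments: {"type":"object","properties":{"slide":{"type":"array","items":{"type":"array","items":{"type":"number"}}},"angular":{"type":"array","items":{"type":"array","items":{"type":"number"}}},"fingers":{"type":"number"},"grip_force":{"type":"number"}},"required":["slide","angular"]}

```bash
ls; mkdir -p pics; cat > h.py <<'E'
import numpy as np, cv2
from cell import robot
def px(p,pts):
    X=np.asarray(pts).reshape(-1,3)@np.array(p['R']).T+np.array(p['t']);u=X@np.array(p['mtx']).T;return u[:,:2]/u[:,2:]
def ray(p,uv,z):
    R=np.array(p['R']);c=-R.T@np.array(p['t']);d=R.T@np.linalg.inv(np.array(p['mtx']))@np.array([uv[0],uv[1],1.]);return c+d*(z-c[2])/d[2]
E
python3 - <<'E'
from h import *
s=robot.get_state();print(s, robot.tip_extent)
for n in ['scene','top']:
    p=robot.read_camera(n);cv2.imwrite(f'pics/{n}0.png',p['image'])
    print(n,-np.array(p['R']).T@np.array(p['t']))
    for q in ['board','screw_left_far','screw_right_far','bracket_a','bracket_a_slot_far','bracket_b','bracket_b_slot_far','tool_knife','tool_loop','tool_stylus','test_tile','stand_top','vase','glaze_jar','slip_jar','bowl','water_cup','pinch_dish']:
        print(q,[(np.round(d['position'],3).tolist(),round(d['conf'],2)) for d in robot.tip_of(q,p)[:2]])
E
```

```text
pics
{'time_s': 0.0, 'joint_pos': array([ 6.29501440e+01,  1.50991433e+01, -2.80343565e+00,  7.21606516e+01,
        9.75679547e-04,  8.11009543e+01]), 'joint_vel': array([ 0.06494291,  0.01967788, -0.00174666, -0.0181108 ,  0.08029618,
       -0.03219551]), 'joint_efforts': array([ 1.40899181e-03, -6.37601352e+01,  3.84566867e+01,  1.36320759e-02,
       -3.08709559e-05,  2.72870835e-05]), 'ee_pos': array([0.16343428, 0.49863251, 0.24982441]), 'orientation': array([[-9.50239796e-01,  3.11518960e-01, -5.17036865e-04],
       [ 3.11519333e-01,  9.50239314e-01, -9.75117592e-04],
       [ 1.87541138e-04, -1.08766252e-03, -9.99999391e-01]]), 'contact_force': array([0.33898906, 0.09505802, 0.79672093]), 'ft_torque': array([-0.030212  , -0.03424821, -0.07242712]), 'grip_force': 0.0, 'grip_width': 0.08583659107101343} 0.019
scene [ 1.29065053 -0.35790576  1.01798724]
board [([0.57, -0.018, -0.003], 0.6)]
screw_left_far [([0.637, 0.056, 0.02], 0.88), ([0.666, 0.217, 0.001], 0.35)]
screw_right_far [([0.469, 0.311, 0.0], 0.73), ([0.63, -0.049, 0.016], 0.61)]
bracket_a [([0.478, -0.4, 0.001], 0
[... 1228 characters left out ...]
, -0.402, 0.007], 0.81)]
tool_knife [([0.593, -0.294, 0.003], 0.73), ([0.789, -0.057, 0.005], 0.68)]
tool_loop [([0.448, 0.405, 0.006], 0.72)]
tool_stylus [([0.631, 0.05, 0.018], 0.68), ([0.743, -0.307, -0.001], 0.41)]
test_tile [([0.572, -0.019, 0.02], 0.98), ([0.628, -0.045, 0.023], 0.44)]
stand_top [([0.668, 0.215, 0.036], 0.57), ([0.444, 0.403, 0.005], 0.32)]
vase [([0.74, 0.339, 0.002], 0.94), ([0.667, 0.215, 0.004], 0.71)]
glaze_jar [([0.771, -0.16, 0.002], 0.65)]
slip_jar [([0.808, 0.107, 0.003], 0.4)]
bowl [([0.808, 0.105, -0.0], 0.75)]
water_cup [([0.738, -0.308, 0.003], 0.63), ([0.464, 0.31, -0.003], 0.34)]
pinch_dish [([0.469, 0.313, -0.001], 0.69), ([0.696, -0.203, 0.001], 0.63)]
```

View pics/top0.png

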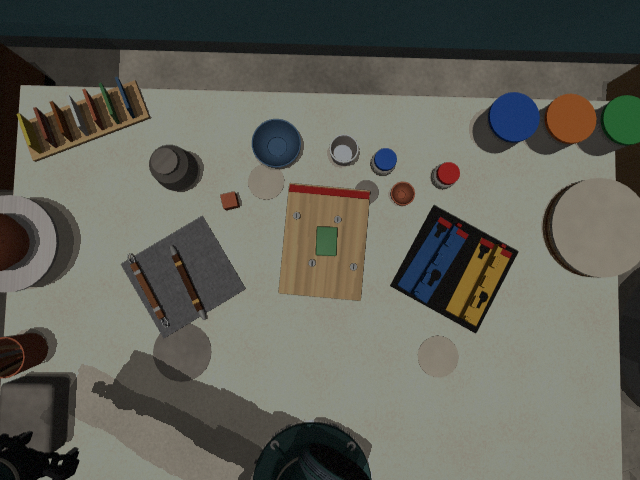

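View pics/scene0.png

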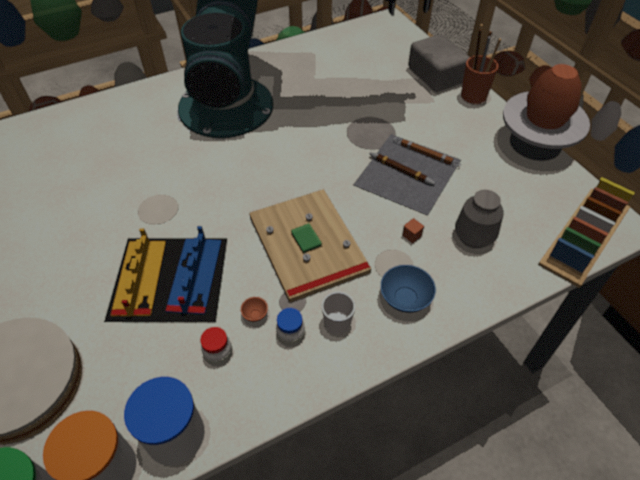

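The top view shows the tile in the middle of the board at (327,241) and the stripe at the board's upper (far) edge. Blue and yellow brackets are at (435,262) and (478,283), red ends up. Loop and stylus tools are on the grey mat at (148,288) and (188,281), with no knife. The stand is at (230,201).

```bash
cat >> h.py <<'E'
from scipy.spatial.transform import Rotation as Ro
def go(x,y,z,yaw,s=None):
    """slide/turn to reach TCP (x,y,z) tool down with tool y at yaw deg (mod 180), from the measured pose"""
    s=s or robot.get_state();R=np.array(s['orientation']);best=None
    for a in (yaw,yaw+180):
        t=np.radians(a);Y=np.array([np.cos(t),np.sin(t),0]);Z=np.array([0,0,-1.]);T=np.column_stack([np.cross(Y,Z),Y,Z])
        rv=Ro.from_matrix(R.T@T).as_rotvec()
        if best is None or np.linalg.norm(rv)<np.linalg.norm(best):best=rv
    print('slide',np.round(R.T@(np.array([x,y,z])-s['ee_pos'])*100,2).tolist(),'ang',np.round(best,4).tolist(), 'deg',np.round(np.degrees(best),1), 'j6',round(s['joint_pos'][5],1))
def mask_hsv(im,h0,h1,s0,v0,v1=255):
    return cv2.inRange(cv2.cvtColor(im,cv2.COLOR_BGR2HSV),(h0,s0,v0),(h1,255,v1))
def rect(p,m,z,box=None):
    """min-area rectangle of the largest blob, in world at height z: centre, long yaw, sizes(mm)"""
    if box: b=np.zeros_like(m);b[box[1]:box[3],box[0]:box[2]]=1;m=m*b
    m=cv2.morphologyEx(m,cv2.MORPH_OPEN,np.ones((3,3),np.uint8))
    c=max(cv2.findContours(m,cv2.RETR_EXTERNAL,cv2.CHAIN_APPROX_NONE)[0],key=cv2.contourArea)
    w=np.array([ray(p,q,z)[:2] for q in c[:,0]+0.0],np.float32)
    (c0,sz,a)=cv2.minAreaRect(w*1000)
    if sz[0]<sz[1]:a+=90;sz=sz[::-1]
    a=(a+90)%180-90
    return np.round(np.array(c0)/1000,4),round(a,1),np.round(sz,1)
E
python3 - <<'E'
from h import *
p=robot.read_camera('top');im=p['image']
print('tile',rect(p,mask_hsv(im,45,85,80,30),.034,(300,220,350,265)))
print('board',rect(p,mask_hsv(im,5,30,50,70),.02,(270,180,380,310)))
print('stripe',rect(p,cv2.bitwise_or(mask_hsv(im,170,179,100,60),mask_hsv(im,0,4,100,60)),.02,(270,170,380,210)))
print('blue',rect(p,mask_hsv(im,100,125,80,30),.008,(380,190,530,340)))
print('yel',rect(p,mask_hsv(im,18,35,100,60),.008,(380,190,530,340)))
print('standtop',rect(p,mask_hsv(im,0,15,90,40),.04,(210,180,250,220)))
print('stylus',rect(p,cv2.inRange(im[:,:,2]-0,0,255)*0+mask_hsv(im,0,25,70,20),.019,(165,235,215,325)))
print('loop',rect(p,mask_hsv(im,0,25,70,20),.019,(120,240,165,330)))
go(.565,-.02,.25,83.7)
E
```

```text
tile (array([ 0.5729, -0.0208]), 1.1, array([67.3, 48. ]))
board (array([ 0.5629, -0.0163]), -4.2, array([248.4, 200.3]))
stripe (array([ 0.6949, -0.0253]), 85.7, array([194.6,  16.7]))
blue (array([ 0.5234, -0.3024]), -31.4, array([201.2,  44.1]))
yel (array([ 0.484 , -0.3711]), -26.5, array([178.3,  36.2]))
standtop (array([0.6658, 0.214 ]), 14.0, array([36.9, 35.2]))
stylus (array([0.4683, 0.3105]), 26.2, array([146.6,  20. ]))
loop (array([0.4473, 0.4048]), 30.2, array([90.7, 19.5]))
slide [-54.31, -36.8, 0.03] ang [-0.0, 0.0, -0.2068] deg [ -0.    0.  -11.8] j6 81.1
```

Emit:
jog_arm:
  slide:
    - [-54.3,-36.8,0]
    - [-54.3,-36.8,0]
    - [-54.3,-36.8,0]
    - [-54.3,-36.8,0]
    - [-54.3,-36.8,0]
    - [-54.3,-36.8,0]
    - [-54.3,-36.8,0]
    - [-54.3,-36.8,0]
    - [-54.3,-36.8,0]
    - [-54.3,-36.8,0]
    - [-54.3,-36.8,0]
    - [-54.3,-36.8,0]
  angular:
    - [0,0,-0.29]
    - [0,0,-0.29]
    - [0,0,-0.29]
    - [0,0,-0.29]
    - [0,0,-0.29]
    - [0,0,-0.29]
    - [0,0,-0.29]
    - [0,0,-0.29]
    - [0,0,-0.29]
    - [0,0,-0.29]
    - [0,0,-0.29]
    - [0,0,-0.29]
  fingers: 8.5

```text
time_s: 3.45
ee_pos: [0.566, -0.022, 0.2495]
orientation: [[-1.0, 0.029, -0.001], [0.029, 1.0, -0.0], [0.001, -0.0, -1.0]]
contact_force: [-1.3, 0.7, -1.1]
grip_width: 0.0848
grip_force: 0.0
```

```bash
python3 - <<'E'
from h import *
s=robot.get_state();print(s['time_s'],s['ee_pos'],s['joint_pos'])
p=robot.read_camera('wrist');cv2.imwrite('pics/w1.png',p['image']);print(-np.array(p['R']).T@np.array(p['t']))
print(rect(p,mask_hsv(p['image'],45,85,80,30),.034))
for q in ['screw_left_far','screw_right_far','test_tile','board']:
        print(q,[(np.round(d['position'],3).tolist(),round(d['conf'],2)) for d in robot.tip_of(q,p)[:2]])
E
```

```text
3.45 [ 0.56603884 -0.02204678  0.24951907] [-1.04676138e+01  1.92309065e+01  3.20523763e+00  7.40078778e+01
 -9.05073469e-03 -8.77729329e+00]
[ 0.49179255 -0.01961146  0.37176987]
(array([ 0.5728, -0.0218]), -0.9, array([68.6, 47.9]))
screw_left_far [([0.634, 0.053, 0.015], 0.58)]
screw_right_far [([0.63, -0.049, 0.022], 0.62)]
test_tile [([0.573, -0.021, 0.021], 0.96)]
board [([0.668, 0.212, 0.0], 0.28), ([0.74, -0.31, 0.002], 0.17)]
```

View pics/w1.png

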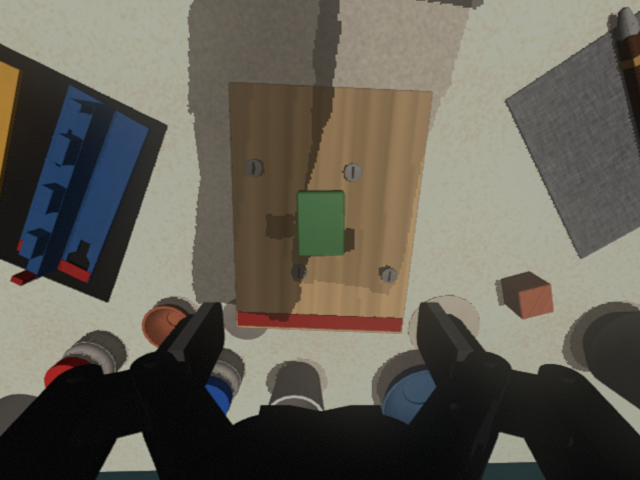

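The wrist view shows the tile at (321,223), the four screw heads at (254,167), (352,172), (299,271) and (389,275), and the board corners. I'll fit the board pose to these.

```bash
cat >> h.py <<'E'
def fit2(L,W):
    L=np.array(L,float);W=np.array(W,float);a=(L-L.mean(0)),(W-W.mean(0))
    th=np.arctan2((a[0][:,0]*a[1][:,1]-a[0][:,1]*a[1][:,0]).sum(),(a[0]*a[1]).sum());c,s=np.cos(th),np.sin(th)
    t=W.mean(0)-np.array([[c,-s],[s,c]])@L.mean(0);res=W-(L@np.array([[c,s],[-s,c]])+t)
    return t,np.degrees(th),np.abs(res).max()
E
python3 - <<'E'
from h import *
p=robot.read_camera('wrist')
sc=[ray(p,q,.033)[:2] for q in [(254,167),(352,172),(299,271),(389,275)]]
co=[ray(p,q,.02)[:2] for q in [(230,83),(432,92),(237,327),(402,332)]]
print(fit2([(-.055,-.074),(-.055,.026),(.055,-.026),(.055,.074)],sc))
print(fit2([(-.135,-.1),(-.135,.1),(.135,-.1),(.135,.1)],co))
print('stand',rect(p,mask_hsv(p['image'],0,15,90,40),.04,(490,260,560,325)))
go(.5728,-.0218,.12,90);go(.5728,-.0218,.042,90)
E
```

```text
(array([ 0.57192943, -0.01429166]), np.float64(-3.956985667834949), np.float64(0.0011087023844132265))
(array([ 0.57275187, -0.01374876]), np.float64(-3.8049524969011626), np.float64(0.0024147869302054703))
stand (array([0.6656, 0.2122]), 15.0, array([35.6, 35.4]))
slide [-0.84, -0.25, 13.06] ang [0.0, 0.0003, -0.0257] deg [ 0.   0.  -1.5] j6 -8.7
slide [-0.83, -0.25, 20.86] ang [0.0, 0.0003, -0.0257] deg [ 0.   0.  -1.5] j6 -8.7
```

Emit:
jog_arm:
  slide:
    - [-0.83,-0.25,6]
    - [-0.83,-0.25,12]
    - [-0.83,-0.25,16]
    - [-0.83,-0.25,18.5]
    - [-0.83,-0.25,20.5]
    - [-0.83,-0.25,20.8]
    - [-0.83,-0.25,20.8]
  angular:
    - [0,0,-0.026]
    - [0,0,-0.026]
    - [0,0,-0.026]
    - [0,0,-0.026]
    - [0,0,-0.026]
    - [0,0,-0.026]
    - [0,0,-0.026]

```text
time_s: 4.62
ee_pos: [0.5733, -0.0224, 0.043]
orientation: [[-1.0, 0.0, 0.001], [0.0, 1.0, -0.0], [-0.001, -0.0, -1.0]]
contact_force: [-0.9, -0.1, 0.0]
grip_width: 0.0852
grip_force: 0.0
```

Emit:
jog_arm:
  slide:
    - [0,0,0]
    - [0,0,0]
    - [0,0,0]
    - [0,0,0]
    - [0,0,0]
    - [0,0,0]
    - [0,0,0]
    - [0,0,0]
  angular:
    - [0,0,0]
    - [0,0,0]
    - [0,0,0]
    - [0,0,0]
    - [0,0,0]
    - [0,0,0]
    - [0,0,0]
    - [0,0,0]
  fingers: 4.0
  grip_force: 40

```text
time_s: 5.62
ee_pos: [0.5734, -0.0227, 0.0431]
orientation: [[-1.0, 0.001, 0.001], [0.001, 1.0, -0.0], [-0.001, -0.0, -1.0]]
contact_force: [-1.5, 0.0, 7.6]
grip_width: 0.0487
grip_force: 40.6
```

```bash
python3 - <<'E'
from h import *
s=robot.get_state();print(s['time_s'],s['ee_pos'],s['grip_width'],s['contact_force'])
go(.5728,-.0218,.14,90)
go(.6658,.213,.14,90+14.5)
E
```

```text
5.625 [ 0.5734307  -0.02272707  0.04313241] 0.04869268056119662 [-1.52378102  0.01362612  7.64704609]
slide [0.05, 0.09, -9.69] ang [-0.0002, 0.0011, -0.0009] deg [-0.   0.1 -0.1] j6 -10.4
slide [-9.23, 23.58, -9.68] ang [-0.0003, 0.0011, -0.254] deg [ -0.    0.1 -14.6] j6 -10.4
```

Emit:
jog_arm:
  slide:
    - [0,0,-4]
    - [0,0,-9.7]
    - [-4,6,-9.7]
    - [-6,12,-9.7]
    - [-8,18,-9.7]
    - [-9.2,23.6,-9.7]
    - [-9.2,23.6,-9.7]
    - [-9.2,23.6,-9.7]
    - [-9.2,23.6,-9.7]
  angular:
    - [0,0,0]
    - [0,0,0]
    - [0,0,-0.1]
    - [0,0,-0.2]
    - [0,0,-0.254]
    - [0,0,-0.254]
    - [0,0,-0.254]
    - [0,0,-0.254]
    - [0,0,-0.254]

```text
time_s: 6.75
ee_pos: [0.6652, 0.2119, 0.1395]
orientation: [[-0.968, -0.249, -0.0], [-0.249, 0.968, -0.0], [0.0, -0.0, -1.0]]
contact_force: [-0.2, 0.3, -0.7]
grip_width: 0.0488
grip_force: 42.9
```

```bash
python3 - <<'E'
from h import *
s=robot.get_state();print(s['time_s'],s['ee_pos'],s['grip_width'],s['grip_force'],s['contact_force'])
p=robot.read_camera('wrist');cv2.imwrite('pics/w2.png',p['image'])
print(rect(p,mask_hsv(p['image'],45,85,80,20),.14-.043+.034))
print('stand',rect(p,mask_hsv(p['image'],0,15,90,40),.04,(100,50,560,400)))
go(.6658,.213,.0635,90+14.5)
E
```

```text
6.75 [0.6652109  0.21191774 0.13947661] 0.04875860775792221 42.907792925834656 [-0.15578027  0.30067883 -0.65703972]
(array([0.6632, 0.2114]), 14.5, array([67. , 47.8]))
stand (array([0.6927, 0.0715]), 85.6, array([22.1, 17.9]))
slide [-0.08, 0.1, 7.61] ang [-0.0002, -0.0, -0.0015] deg [-0.  -0.  -0.1] j6 -3.4
```

View pics/w2.png

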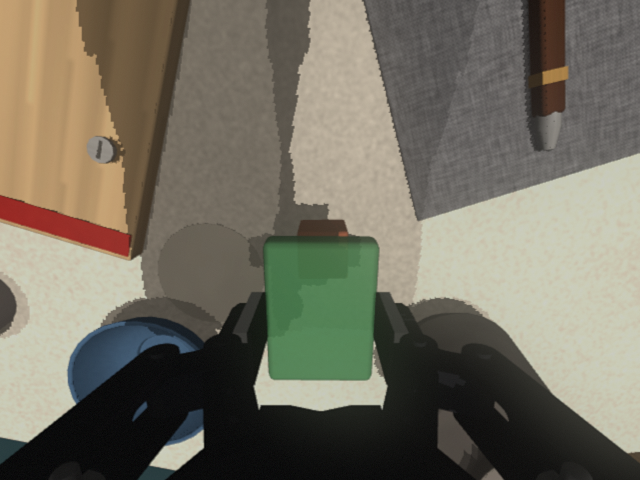

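The tile is held square, and the stand's edge shows directly beneath it at (325,228). Lowering now.

Emit:
jog_arm:
  slide:
    - [-0.25,0.1,4]
    - [-0.25,0.1,6.5]
    - [-0.25,0.1,7.3]
    - [-0.25,0.1,7.6]
    - [-0.25,0.1,7.6]
    - [-0.25,0.1,7.6]
  angular:
    - [0,0,0]
    - [0,0,0]
    - [0,0,0]
    - [0,0,0]
    - [0,0,0]
    - [0,0,0]

```text
time_s: 7.55
ee_pos: [0.6679, 0.2148, 0.0642]
orientation: [[-0.968, -0.25, 0.001], [-0.25, 0.968, 0.0], [-0.001, -0.0, -1.0]]
contact_force: [-0.3, 0.9, -0.3]
grip_width: 0.0484
grip_force: 42.9
```

Emit:
jog_arm:
  slide:
    - [0,0,0]
    - [0,0,0]
    - [0,0,0]
    - [0,0,0]
    - [0,0,0]
  angular:
    - [0,0,0]
    - [0,0,0]
    - [0,0,0]
    - [0,0,0]
    - [0,0,0]
  fingers: 7.0

```text
time_s: 8.18
ee_pos: [0.6675, 0.2148, 0.0632]
orientation: [[-0.968, -0.251, -0.0], [-0.251, 0.968, -0.0], [0.0, -0.0, -1.0]]
contact_force: [0.0, 0.1, 0.3]
grip_width: 0.0699
grip_force: 0.0
```

Emit:
jog_arm:
  slide:
    - [0,0,-3]
    - [0,0,-9]
    - [0,0,-14]
    - [0,0,-14]
    - [0,0,-14]
  angular:
    - [0,0,0]
    - [0,0,0]
    - [0,0,0]
    - [0,0,0]
    - [0,0,0]

```text
time_s: 8.8
ee_pos: [0.6673, 0.2148, 0.2025]
orientation: [[-0.968, -0.25, -0.001], [-0.25, 0.968, -0.0], [0.001, 0.0, -1.0]]
contact_force: [-0.2, 0.0, 0.7]
grip_width: 0.0698
grip_force: 0.0
```

```bash
python3 - <<'E'
from h import *
s=robot.get_state();print(s['time_s'],s['ee_pos'],s['joint_pos'])
for n in ['wrist','top']:
    p=robot.read_camera(n)
    print(n,rect(p,mask_hsv(p['image'],45,85,80,20),.054,None if n=='wrist' else (200,170,260,230)))
# bracket view: above midpoint of both
go(.50,-.335,.26,60)
E
```

```text
8.8 [0.66728672 0.21479217 0.20253498] [ 1.11905145e+01  3.39703531e+01  2.10081520e+01  7.70785025e+01
  1.45184773e-03 -3.31526396e+00]
wrist (array([0.6676, 0.2147]), 13.1, array([66.7, 46.8]))
top (array([0.6608, 0.2132]), 14.1, array([55.4, 49.1]))
slide [29.94, -49.04, -5.76] ang [-0.0008, -0.0023, 0.7768] deg [-0.  -0.1 44.5] j6 -3.3
```

Emit:
jog_arm:
  slide:
    - [29.9,-49,-5.8]
    - [29.9,-49,-5.8]
    - [29.9,-49,-5.8]
    - [29.9,-49,-5.8]
    - [29.9,-49,-5.8]
    - [29.9,-49,-5.8]
    - [29.9,-49,-5.8]
    - [29.9,-49,-5.8]
    - [29.9,-49,-5.8]
    - [29.9,-49,-5.8]
    - [29.9,-49,-5.8]
    - [29.9,-49,-5.8]
  angular:
    - [0,0,0.76]
    - [0,0,0.76]
    - [0,0,0.76]
    - [0,0,0.76]
    - [0,0,0.76]
    - [0,0,0.76]
    - [0,0,0.76]
    - [0,0,0.76]
    - [0,0,0.76]
    - [0,0,0.76]
    - [0,0,0.76]
    - [0,0,0.76]

```text
time_s: 10.4
ee_pos: [0.5011, -0.3331, 0.2608]
orientation: [[-0.875, 0.484, -0.001], [0.484, 0.875, 0.001], [0.001, 0.0, -1.0]]
contact_force: [0.3, -0.1, -0.2]
grip_width: 0.07
grip_force: 0.0
```

```bash
python3 - <<'E'
from h import *
s=robot.get_state();print(s['time_s'],s['ee_pos'],s['joint_pos'])
p=robot.read_camera('top')
print('tile',rect(p,mask_hsv(p['image'],45,85,80,20),.054,(200,170,260,230)))
p=robot.read_camera('wrist');cv2.imwrite('pics/w3.png',p['image'])
for q in ['bracket_a','bracket_a_slot_far','bracket_b','bracket_b_slot_far']:
        print(q,[(np.round(d['position'],3).tolist(),round(d['conf'],2),px(p,d['position']).round()) for d in robot.tip_of(q,p)[:2]])
E
```

```text
10.4 [ 0.50109114 -0.33306915  0.26083545] [-4.13747658e+01  2.27168157e+01  1.03962329e+01  7.77349778e+01
  1.63601861e-02 -1.24043697e+01]
tile (array([0.6666, 0.2147]), 14.0, array([67.8, 49. ]))
bracket_a [([0.534, -0.288, 0.002], 0.61, array([[367., 216.]])), ([0.485, -0.399, 0.005], 0.59, array([[263., 225.]]))]
bracket_a_slot_far [([0.594, -0.292, 0.001], 0.58, array([[386., 259.]]))]
bracket_b [([0.534, -0.288, 0.002], 0.61, array([[367., 216.]])), ([0.485, -0.399, 0.005], 0.59, array([[263., 225.]]))]
bracket_b_slot_far [([0.542, -0.404, 0.004], 0.64, array([[284., 267.]]))]
```

View pics/w3.png

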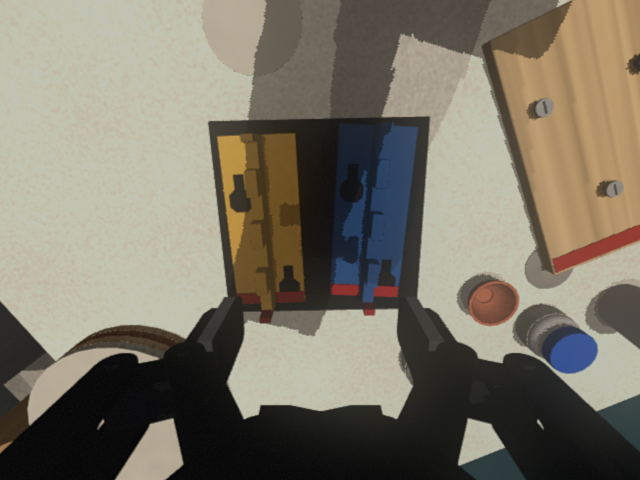

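Both brackets are visible with their red ends at the bottom. The blue plate's corners are about (338,125), (418,125), (405,297) and (332,296); the yellow's are about (217,136), (296,134), (305,302) and (233,304).

```bash
python3 - <<'E'
from h import *
p=robot.read_camera('wrist');L=[(-.1,-.042),(-.1,.042),(.1,.042),(.1,-.042)]
im=p['image']
for n,c,(h0,h1) in [('blue',[(338,125),(418,125),(405,297),(332,296)],(95,130)),('yel',[(217,136),(296,134),(305,302),(233,304)],(15,35))]:
    t,a,r=fit2(L,[ray(p,q,.008)[:2] for q in c]);print(n,t.round(4),a,r)
    th=np.radians(a);R=np.array([[np.cos(th),-np.sin(th)],[np.sin(th),np.cos(th)]])
    def w(x,y,z):return np.r_[R@[x,y]+t,z]
    for x in [-.1,-.1+.0]: pass
    for l in L: cv2.circle(im,tuple(int(v) for v in px(p,w(*l,.008))[0]),2,(255,255,255),-1)
    for (x,y) in [(.055,.024),(.081,.024),(-.029,-.024),(-.055,-.024)]: cv2.circle(im,tuple(int(v) for v in px(p,w(x,y,.008))[0]),2,(0,255,0),-1)
    for x in (-.1,-.053,0,.053,.1):
        for y in(-.006,.006): cv2.circle(im,tuple(int(v) for v in px(p,w(x,y,.058))[0]),2,(255,0,255),-1)
cv2.imwrite('pics/w3b.png',cv2.resize(im[100:330,190:450],None,fx=3,fy=2.6))
E
```

```text
blue [ 0.538 -0.284] -29.404688177061303 0.002856522130238681
yel [ 0.4849 -0.3996] -27.648877904862623 0.00290960450505634
```

View pics/w3b.png

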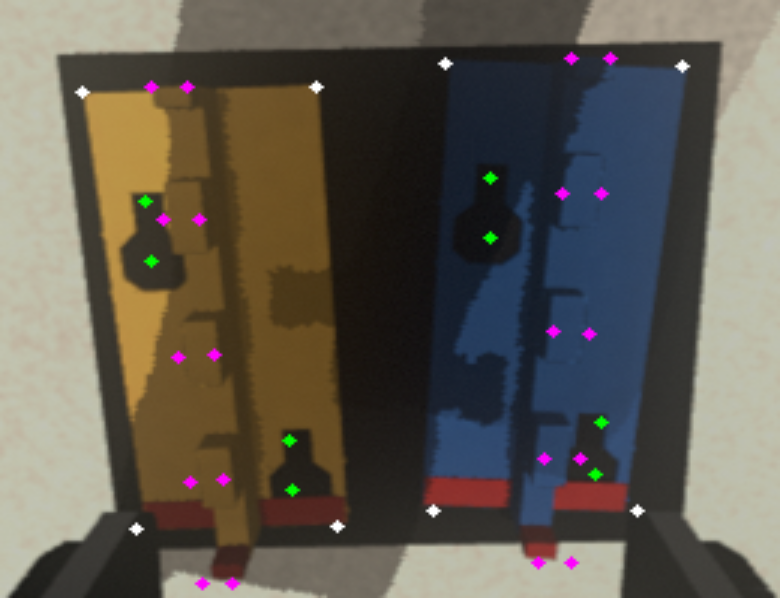

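```bash
python3 - <<'E'
from h import *
p=robot.read_camera('wrist')
print([ray(p,(190+a/3,100+b/2.6),.058).round(4) for a,b in [(568,325),(205,350),(585,190),(185,215)]])
go(.538,-.285,.1,60.6);go(.538,-.285,.037,60.6)
E
```

```text
[array([ 0.5346, -0.2838,  0.058 ]), array([ 0.4841, -0.3956,  0.058 ]), array([ 0.4911, -0.2566,  0.058 ]), array([ 0.4367, -0.3735,  0.058 ])]
slide [-0.86, 6.09, 16.13] ang [-0.0001, 0.0001, 0.0068] deg [-0.   0.   0.4] j6 -12.4
slide [-0.86, 6.09, 22.43] ang [-0.0001, 0.0001, 0.0068] deg [-0.   0.   0.4] j6 -12.4
```

Emit:
jog_arm:
  slide:
    - [-0.65,6.1,4]
    - [-0.65,6.1,10]
    - [-0.65,6.1,15]
    - [-0.65,6.1,19]
    - [-0.65,6.1,21.5]
    - [-0.65,6.1,22.4]
    - [-0.65,6.1,22.4]
  angular:
    - [0,0,0.025]
    - [0,0,0.025]
    - [0,0,0.025]
    - [0,0,0.025]
    - [0,0,0.025]
    - [0,0,0.025]
    - [0,0,0.025]
  fingers: 6.0

```text
time_s: 11.68
ee_pos: [0.5361, -0.2843, 0.0375]
orientation: [[-0.862, 0.507, -0.0], [0.507, 0.862, 0.0], [0.0, -0.0, -1.0]]
contact_force: [0.5, 0.3, 1.6]
grip_width: 0.06
grip_force: 0.0
```

Emit:
jog_arm:
  slide:
    - [0,0,0]
    - [0,0,0]
    - [0,0,0]
    - [0,0,0]
    - [0,0,0]
    - [0,0,0]
    - [0,0,0]
    - [0,0,0]
    - [0,0,0]
  angular:
    - [0,0,0]
    - [0,0,0]
    - [0,0,0]
    - [0,0,0]
    - [0,0,0]
    - [0,0,0]
    - [0,0,0]
    - [0,0,0]
    - [0,0,0]
  fingers: 0.5
  grip_force: 80

```text
time_s: 12.8
ee_pos: [0.5365, -0.2846, 0.0381]
orientation: [[-0.862, 0.507, 0.001], [0.507, 0.862, -0.001], [-0.001, -0.0, -1.0]]
contact_force: [-0.7, 0.4, 6.6]
grip_width: 0.011
grip_force: 79.4
```

Emit:
jog_arm:
  slide:
    - [0,0,-2]
    - [0,0,-6]
    - [0,0,-11]
    - [0,0,-13]
    - [0,0,-13]
  angular:
    - [0,0,0]
    - [0,0,0]
    - [0,0,0]
    - [0,0,0]
    - [0,0,0]

```text
time_s: 13.42
ee_pos: [0.5365, -0.2846, 0.1685]
orientation: [[-0.862, 0.507, 0.002], [0.507, 0.862, -0.001], [-0.002, -0.0, -1.0]]
contact_force: [-0.2, 0.8, -3.2]
grip_width: 0.0114
grip_force: 78.0
```

```bash
cat >> h.py <<'E'
BT=np.array([.5722,-.0145]);BY=-3.9
def bw(x,y):
    t=np.radians(BY);return BT+np.array([[np.cos(t),-np.sin(t)],[np.sin(t),np.cos(t)]])@[x,y]
E
python3 - <<'E'
from h import *
s=robot.get_state();print(s['time_s'],s['ee_pos'],s['grip_width'],s['contact_force'])
x,y=bw(-.026,.05);print(x,y)
go(x,y,.16,90+BY)
E
```

```text
13.425 [ 0.53651784 -0.28460042  0.16846064] 0.011361698947822923 [-0.15313061  0.83118623 -3.21172505]
0.5496609732835367 0.03715261149907672
slide [15.18, 28.4, 0.8] ang [-0.0008, 0.0023, -0.4637] deg [ -0.    0.1 -26.6] j6 -5.2
```

Emit:
jog_arm:
  slide:
    - [15.2,28.4,0.5]
    - [15.2,28.4,0.5]
    - [15.2,28.4,0.5]
    - [15.2,28.4,0.5]
    - [15.2,28.4,0.5]
    - [15.2,28.4,0.5]
    - [15.2,28.4,0.5]
    - [15.2,28.4,0.5]
    - [15.2,28.4,0.5]
  angular:
    - [0,0,-0.464]
    - [0,0,-0.464]
    - [0,0,-0.464]
    - [0,0,-0.464]
    - [0,0,-0.464]
    - [0,0,-0.464]
    - [0,0,-0.464]
    - [0,0,-0.464]
    - [0,0,-0.464]

```text
time_s: 14.55
ee_pos: [0.5491, 0.0364, 0.1621]
orientation: [[-0.998, 0.07, -0.0], [0.07, 0.998, -0.0], [0.0, -0.0, -1.0]]
contact_force: [-0.0, -0.4, -2.6]
grip_width: 0.0111
grip_force: 79.0
```

```bash
python3 - <<'E'
from h import *
s=robot.get_state();print(s['time_s'],s['ee_pos'],s['orientation'].round(3).tolist(),s['grip_width'],s['contact_force'])
p=robot.read_camera('wrist');cv2.imwrite('pics/w4.png',p['image'])
E
```

```text
14.55 [0.54906668 0.03636213 0.1620704 ] [[-0.998, 0.07, -0.0], [0.07, 0.998, -0.0], [0.0, -0.0, -1.0]] 0.011134908964247304 [-0.01119032 -0.43940919 -2.57692752]
```

View pics/w4.png

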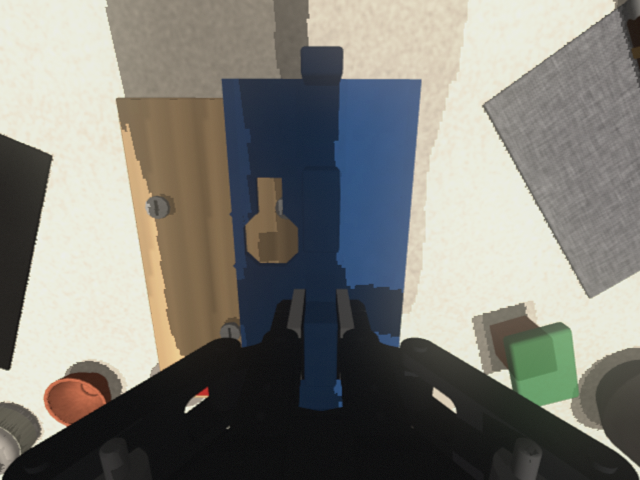

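The bracket is held level and square. Its near corners are at (222,79) and (420,80), its entry hole at (272,239), and the right-pair screws at (159,207) and (231,330). The tile sits on the stand.

```bash
python3 - <<'E'
from h import *
s=robot.get_state();p=robot.read_camera('wrist');z=s['ee_pos'][2]-.030
P=[(222,79),(420,80),(272,239),(270,178)];L=[(-.1,-.042),(-.1,.042),(-.029,-.024),(-.061,-.024)]
W=[ray(p,q,z)[:2] for q in P];print(fit2(L,W),np.linalg.norm(W[0]-W[1]))
print(fit2(L[:2],W[:2]),fit2(L[2:],W[2:]))
print('edge',np.degrees(np.arctan2(*(lambda d:(d[1],d[0]))(ray(p,(400,347),z)-ray(p,(420,80),z)))))
print(s['ee_pos'], np.degrees(np.arctan2(s['orientation'][1][1],s['orientation'][0][1]))-90)
# board from the right screws and corner
B=[ray(p,(159,207),.033)[:2],ray(p,(231,330),.033)[:2],ray(p,(117,98),.02)[:2]]
for b,l in zip(B,[(-.055,-.074),(.055,-.026),(-.135,-.1)]): print('screw',b.round(4),bw(*l).round(4))
E
```

```text
(array([0.54972911, 0.03777316]), np.float64(-3.8206968921904205), np.float64(0.0018557162845362907)) 0.08228045722862178
(array([0.54984894, 0.03671037]), np.float64(-4.218618772868932), np.float64(0.0008574419427323093)) (array([0.54983618, 0.03752038]), np.float64(-4.585807257660099), np.float64(0.0016715455029210347))
edge -3.63814453739307
[0.54909809 0.0365264  0.16214239] -3.9761070634644398
screw [ 0.5137 -0.0841] [ 0.5123 -0.0846]
screw [ 0.6234 -0.045 ] [ 0.6253 -0.0442]
screw [ 0.4338 -0.1043] [ 0.4307 -0.1051]
```

Emit:
jog_arm:
  slide:
    - [0,0,4]
    - [0,0,7]
    - [0,0,8.5]
    - [0,0,9.3]
    - [0,0,9.7]
    - [0,0,9.7]
    - [0,0,9.7]
  angular:
    - [0,0,0]
    - [0,0,0]
    - [0,0,0]
    - [0,0,0]
    - [0,0,0]
    - [0,0,0]
    - [0,0,0]

```text
time_s: 15.52
ee_pos: [0.5494, 0.0376, 0.0659]
orientation: [[-0.998, 0.068, 0.001], [0.068, 0.998, -0.0], [-0.001, 0.0, -1.0]]
contact_force: [-0.0, -0.0, -3.1]
grip_width: 0.0109
grip_force: 79.1
```

Emit:
jog_arm:
  slide:
    - [0,0,0.3]
    - [0,0,0.6]
    - [0,0,0.9]
    - [0,0,1.0]
    - [0,0,1.0]
  angular:
    - [0,0,0]
    - [0,0,0]
    - [0,0,0]
    - [0,0,0]
    - [0,0,0]

```text
time_s: 16.15
ee_pos: [0.549, 0.0376, 0.0553]
orientation: [[-0.998, 0.068, -0.0], [0.068, 0.998, 0.0], [0.0, 0.0, -1.0]]
contact_force: [-0.2, -0.2, -2.7]
grip_width: 0.0115
grip_force: 79.2
```

```bash
python3 - <<'E'
from h import *
s=robot.get_state();print(s['time_s'],s['ee_pos'],s['contact_force'],s['ft_torque'],s['grip_width'])
p=robot.read_camera('wrist');cv2.imwrite('pics/w5.png',p['image'])
E
```

```text
16.15 [0.54903811 0.03759987 0.05527458] [-0.21778663 -0.19967554 -2.71282016] [ 0.07248308 -0.02762448 -0.05308659] 0.011458374788910966
```

View pics/w5.png

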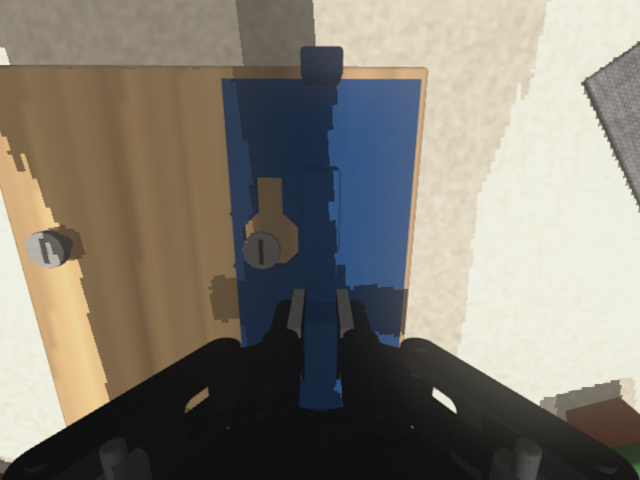

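The head at (262,250) has come up through the entry hole (centre about (272,239)).

```bash
python3 - <<'E'
from h import *
s=robot.get_state();p=robot.read_camera('wrist')
a=ray(p,(262,250),.033);b=ray(p,(272,239),s['ee_pos'][2]-.030)
t=np.radians(BY);d=(a-b)[:2];print('head minus hole in bracket axes mm',1000*np.array([d@[np.cos(t),np.sin(t)],d@[-np.sin(t),np.cos(t)]]))
L=[(-.1,-.042),(-.1,.042),(-.029,-.024),(-.061,-.024)];P=[(222,79),(420,80),(272,239),(270,178)]
print(fit2(L,[ray(p,q,s['ee_pos'][2]-.030)[:2] for q in P]), 'head',a,bw(-.055,.026))
E
```

```text
head minus hole in bracket axes mm [ 2.99626864 -3.62861718]
(array([0.54973375, 0.03883653]), np.float64(-3.7294173556068264), np.float64(0.0018624107897833309)) head [0.52011421 0.01323931 0.033     ] [0.51909576 0.01518063]
```

Emit:
jog_arm:
  slide:
    - [0,-0.15,0.05]
    - [0,-0.3,0.05]
    - [-0.4,-0.3,0.05]
    - [-0.8,-0.3,0.05]
    - [-1.2,-0.3,0.05]
    - [-1.5,-0.3,0.05]
    - [-1.5,-0.3,0.05]
  angular:
    - [0,0,0]
    - [0,0,0]
    - [0,0,0]
    - [0,0,0]
    - [0,0,0]
    - [0,0,0]
    - [0,0,0]

```text
time_s: 17.12
ee_pos: [0.5637, 0.0334, 0.0551]
orientation: [[-0.998, 0.068, -0.0], [0.068, 0.998, -0.0], [0.0, -0.0, -1.0]]
contact_force: [-4.0, -0.1, 6.9]
grip_width: 0.0109
grip_force: 80.6
```

```bash
python3 - <<'E'
from h import *
s=robot.get_state();print(s['time_s'],s['ee_pos'],s['contact_force'],s['ft_torque'],s['grip_width'])
p=robot.read_camera('wrist');cv2.imwrite('pics/w6.png',cv2.resize(p['image'][60:320,200:460],None,fx=2,fy=2))
E
```

```text
17.125 [0.56372342 0.03335893 0.05509444] [-4.0111612  -0.10201252  6.9487718 ] [0.07141089 0.54430252 0.0201839 ] 0.01085674104032305
```

View pics/w6.png

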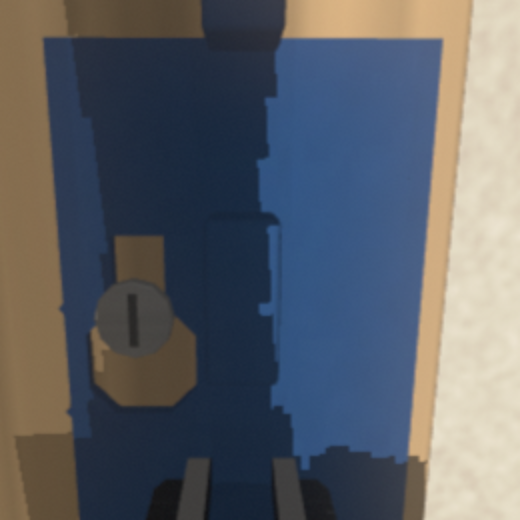

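The head at crop (136,317) has entered the slot and is centred in it. I'll continue the slide.

Emit:
jog_arm:
  slide:
    - [-0.3,0,0]
    - [-0.6,0,0]
    - [-0.9,0,0]
    - [-1.1,0,0]
    - [-1.25,0,0]
    - [-1.25,0,0]
  angular:
    - [0,0,0]
    - [0,0,0]
    - [0,0,0]
    - [0,0,0]
    - [0,0,0]
    - [0,0,0]

```text
time_s: 17.92
ee_pos: [0.576, 0.0325, 0.0551]
orientation: [[-0.998, 0.068, -0.0], [0.068, 0.998, -0.0], [0.0, -0.0, -1.0]]
contact_force: [-5.6, 1.0, 8.8]
grip_width: 0.0111
grip_force: 80.9
```

Emit:
jog_arm:
  slide:
    - [-0.15,0,0]
    - [-0.3,0,0]
    - [-0.4,0,0]
    - [-0.4,0,0]
  angular:
    - [0,0,0]
    - [0,0,0]
    - [0,0,0]
    - [0,0,0]

```text
time_s: 18.42
ee_pos: [0.5779, 0.0324, 0.0551]
orientation: [[-0.998, 0.068, -0.004], [0.068, 0.998, -0.0], [0.004, -0.001, -1.0]]
contact_force: [-17.8, -0.0, 19.7]
grip_width: 0.0112
grip_force: 82.5
```

```bash
python3 - <<'E'
from h import *
s=robot.get_state();print(s['time_s'],s['ee_pos'],s['contact_force'],s['ft_torque'],s['grip_width'])
p=robot.read_camera('wrist');z=.025
h=ray(p,(200+136/2,60+250/2),.033)
cv2.imwrite('pics/w7.png',cv2.resize(p['image'][60:320,200:460],None,fx=2,fy=2))
E
```

```text
18.425 [0.57793727 0.03242371 0.05510451] [-1.78467119e+01 -4.17078952e-03  1.96744082e+01] [ 0.09721375  2.81635681 -0.01865916] 0.011172346124147345
```

View pics/w7.png

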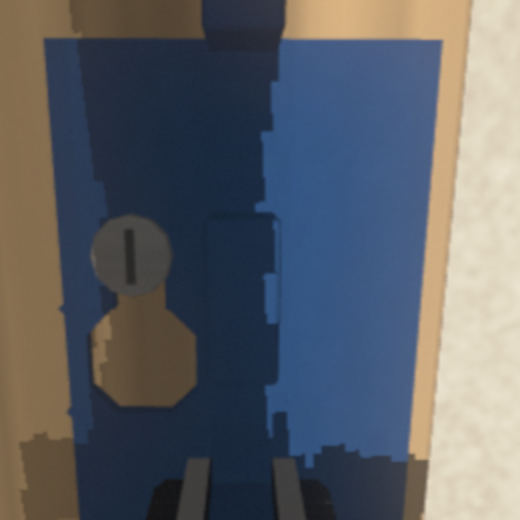

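It's at the stop: the head at crop (131,255) is at the slot's closed end, with 18 N of reaction. Releasing.

Emit:
jog_arm:
  slide:
    - [0.1,0,0]
    - [0.1,0,0]
    - [0.1,0,0]
    - [0.1,0,0]
    - [0.1,0,0]
  angular:
    - [0,0,0]
    - [0,0,0]
    - [0,0,0]
    - [0,0,0]
    - [0,0,0]
  fingers: 6.0

```text
time_s: 19.1
ee_pos: [0.5793, 0.0325, 0.0547]
orientation: [[-0.998, 0.068, -0.0], [0.068, 0.998, -0.0], [0.0, -0.0, -1.0]]
contact_force: [0.5, -0.3, 0.6]
grip_width: 0.0601
grip_force: 0.0
```

Emit:
jog_arm:
  slide:
    - [0,0,-3]
    - [0,0,-8]
    - [0,0,-14]
    - [0,0,-18]
    - [0,0,-18]
    - [0,0,-18]
  angular:
    - [0,0,0]
    - [0,0,0]
    - [0,0,0]
    - [0,0,0]
    - [0,0,0]
    - [0,0,0]

```text
time_s: 19.85
ee_pos: [0.579, 0.0325, 0.234]
orientation: [[-0.998, 0.068, -0.001], [0.068, 0.998, 0.0], [0.001, 0.0, -1.0]]
contact_force: [-0.3, -0.4, -0.0]
grip_width: 0.0603
grip_force: 0.0
```

```bash
sed -i 's/^BT=.*/BT=np.array([.5745,-.0162]);BY=-3.9/' h.py; python3 - <<'E'
from h import *
s=robot.get_state();print(s['time_s'],s['ee_pos'])
p=robot.read_camera('top');im=p['image']
print('blue',rect(p,mask_hsv(im,100,125,80,30),.025,(270,180,380,310)),bw(0,.05))
print('yel',rect(p,mask_hsv(im,18,35,100,60),.008,(380,190,530,340)))
for q in ['bracket_a','bracket_a_slot_far','bracket_b','bracket_b_slot_far','screw_left_far','screw_right_far']:
        print(q,[(np.round(d['position'],3).tolist(),round(d['conf'],2)) for d in robot.tip_of(q,p)[:2]])
go(.4845,-.398,.20,63.2)
E
```

```text
19.85 [0.5790337  0.03253827 0.23402768]Traceback (most recent call last):
  File "<stdin>", line 4, in <module>
  File "h.py", line 22, in rect
    c=max(cv2.findContours(m,cv2.RETR_EXTERNAL,cv2.CHAIN_APPROX_NONE)[0],key=cv2.contourArea)
ValueError: max() iterable argument is empty
```

```bash
python3 - <<'E'
from h import *
go(.484,-.398,.18,63.2)
E
```

```text
slide [6.53, -43.6, 5.37] ang [-0.0004, -0.0017, 0.4] deg [-0.  -0.1 22.9] j6 -0.9
```

Emit:
jog_arm:
  slide:
    - [6.5,-43.6,0]
    - [6.5,-43.6,0]
    - [6.5,-43.6,0]
    - [6.5,-43.6,0]
    - [6.5,-43.6,0]
    - [6.5,-43.6,5.4]
    - [6.5,-43.6,5.4]
    - [6.5,-43.6,5.4]
    - [6.5,-43.6,5.4]
    - [6.5,-43.6,5.4]
  angular:
    - [0,0,0.4]
    - [0,0,0.4]
    - [0,0,0.4]
    - [0,0,0.4]
    - [0,0,0.4]
    - [0,0,0.4]
    - [0,0,0.4]
    - [0,0,0.4]
    - [0,0,0.4]
    - [0,0,0.4]

```text
time_s: 21.15
ee_pos: [0.4853, -0.3969, 0.1811]
orientation: [[-0.893, 0.45, 0.0], [0.45, 0.893, 0.0], [-0.0, 0.0, -1.0]]
contact_force: [0.7, 0.2, -0.2]
grip_width: 0.0602
grip_force: 0.0
```

```bash
python3 - <<'E'
from h import *
s=robot.get_state();print(s['time_s'],s['ee_pos'])
p=robot.read_camera('wrist');cv2.imwrite('pics/w8.png',p['image'])
t=robot.read_camera('top');im=t['image']
print('blue',rect(t,mask_hsv(im,100,125,80,30),.025,(270,180,380,310)),bw(0,.05))
for q in ['bracket_b_slot_far','bracket_b']:
        print(q,[(np.round(d['position'],3).tolist(),round(d['conf'],2)) for d in robot.tip_of(q,p)[:2]])
for q in ['bracket_a','bracket_a_slot_far','screw_right_far']:
        print(q,[(np.round(d['position'],3).tolist(),round(d['conf'],2)) for d in robot.tip_of(q,t)[:2]])
go(.484,-.398,.037,63.2)
E
```

```text
21.15 [ 0.48533137 -0.39685913  0.18112529]
blue (array([0.575 , 0.0335]), -4.0, array([195.3,  83.7])) [0.57790076 0.03368421]
bracket_b_slot_far [([0.541, -0.404, 0.006], 0.95)]
bracket_b [([0.484, -0.397, 0.005], 0.81)]
bracket_a [([0.578, 0.034, 0.024], 0.81)]
bracket_a_slot_far [([0.631, 0.051, 0.023], 0.73), ([0.695, -0.209, 0.0], 0.44)]
screw_right_far [([0.627, -0.044, 0.021], 0.56)]
slide [0.09, -0.08, 14.41] ang [-0.0002, 0.0004, 0.0006] deg [-0.  0.  0.] j6 -20.0
```

View pics/w8.png

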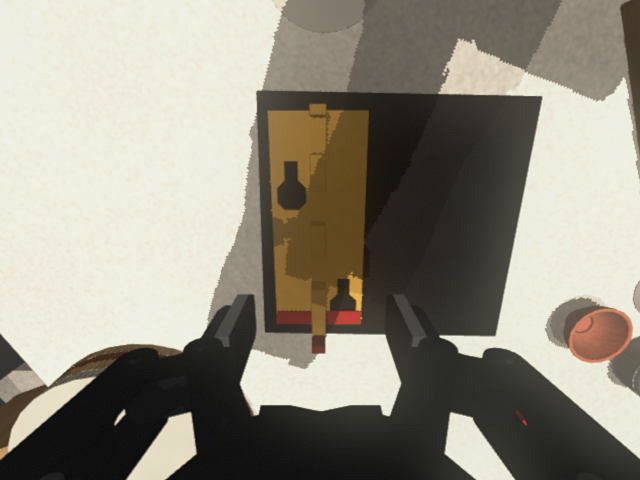

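The yellow comb at x≈318 lines up with the jaws, and net estimates agree. Descending to grip.

Emit:
jog_arm:
  slide:
    - [0.05,-0.05,5]
    - [0.05,-0.05,10]
    - [0.05,-0.05,13]
    - [0.05,-0.05,14.4]
    - [0.05,-0.05,14.4]
    - [0.05,-0.05,14.4]
  angular:
    - [0,0,0]
    - [0,0,0]
    - [0,0,0]
    - [0,0,0]
    - [0,0,0]
    - [0,0,0]

```text
time_s: 22.25
ee_pos: [0.4848, -0.3989, 0.0381]
orientation: [[-0.893, 0.451, 0.001], [0.451, 0.893, -0.001], [-0.002, -0.001, -1.0]]
contact_force: [-0.2, 0.6, 1.0]
grip_width: 0.0603
grip_force: 0.0
```

Emit:
jog_arm:
  slide:
    - [0,0,0]
    - [0,0,0]
    - [0,0,0]
    - [0,0,0]
    - [0,0,0]
    - [0,0,0]
    - [0,0,0]
    - [0,0,0]
    - [0,0,0]
  angular:
    - [0,0,0]
    - [0,0,0]
    - [0,0,0]
    - [0,0,0]
    - [0,0,0]
    - [0,0,0]
    - [0,0,0]
    - [0,0,0]
    - [0,0,0]
  fingers: 0.5
  grip_force: 80

```text
time_s: 23.38
ee_pos: [0.4844, -0.3985, 0.0373]
orientation: [[-0.893, 0.451, 0.001], [0.451, 0.893, -0.001], [-0.001, -0.0, -1.0]]
contact_force: [-0.5, 1.1, 6.4]
grip_width: 0.0112
grip_force: 79.1
```

Emit:
jog_arm:
  slide:
    - [0,0,-2]
    - [0,0,-6]
    - [0,0,-11]
    - [0,0,-13]
    - [0,0,-13]
  angular:
    - [0,0,0]
    - [0,0,0]
    - [0,0,0]
    - [0,0,0]
    - [0,0,0]

```text
time_s: 24.0
ee_pos: [0.4846, -0.3987, 0.1678]
orientation: [[-0.893, 0.451, 0.001], [0.451, 0.893, -0.002], [-0.002, -0.001, -1.0]]
contact_force: [0.1, 0.2, -3.6]
grip_width: 0.0115
grip_force: 78.2
```

```bash
python3 - <<'E'
from h import *
s=robot.get_state();print(s['time_s'],s['ee_pos'],s['grip_width'],s['contact_force'])
x,y=bw(-.028,-.05);print(x,y)
go(x,y,.165,90+BY)
E
```

```text
24.0 [ 0.48460351 -0.39871428  0.1678095 ] 0.011526770313556806 [ 0.06872808  0.19245868 -3.55972383]
0.5431640756593407 -0.06417978580315331
slide [9.86, 32.5, 0.23] ang [-0.0012, 0.0019, -0.3997] deg [ -0.1   0.1 -22.9] j6 -20.1
```

Emit:
jog_arm:
  slide:
    - [9.6,32.5,0.2]
    - [9.6,32.5,0.2]
    - [9.6,32.5,0.2]
    - [9.6,32.5,0.2]
    - [9.6,32.5,0.2]
    - [9.6,32.5,0.2]
    - [9.6,32.5,0.2]
    - [9.6,32.5,0.2]
    - [9.6,32.5,0.2]
  angular:
    - [0,0,-0.4]
    - [0,0,-0.4]
    - [0,0,-0.4]
    - [0,0,-0.4]
    - [0,0,-0.4]
    - [0,0,-0.4]
    - [0,0,-0.4]
    - [0,0,-0.4]
    - [0,0,-0.4]

```text
time_s: 25.12
ee_pos: [0.5448, -0.0658, 0.1643]
orientation: [[-0.998, 0.069, -0.001], [0.069, 0.998, 0.0], [0.001, -0.0, -1.0]]
contact_force: [-0.6, 0.3, -1.9]
grip_width: 0.011
grip_force: 79.0
```

```bash
python3 - <<'E'
from h import *
s=robot.get_state();print(s['time_s'],s['ee_pos'],s['orientation'].round(3).tolist(),s['grip_width'],s['contact_force'])
p=robot.read_camera('wrist');cv2.imwrite('pics/w9.png',p['image'])
E
```

```text
25.125 [ 0.54481915 -0.06581731  0.16431579] [[-0.998, 0.069, -0.001], [0.069, 0.998, 0.0], [0.001, -0.0, -1.0]] 0.01098589245783267 [-0.64725662  0.32476234 -1.93043332]
```

View pics/w9.png

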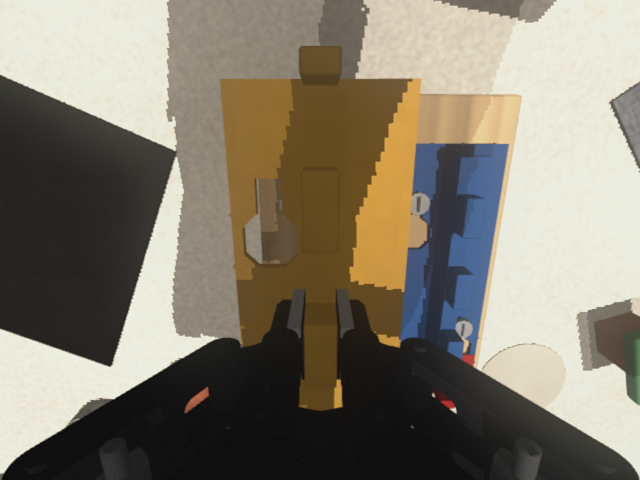

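The yellow bracket sits in the hand just as the blue one did (corners (222,79) and (420,79), hole (271,239)). The blue one shows both heads at the slots' closed ends. Lowering.

Emit:
jog_arm:
  slide:
    - [0,0,4]
    - [0,0,7]
    - [0,0,8.7]
    - [0,0,9.5]
    - [0,0,9.9]
    - [0,0,9.9]
    - [0,0,9.9]
  angular:
    - [0,0,0]
    - [0,0,0]
    - [0,0,0]
    - [0,0,0]
    - [0,0,0]
    - [0,0,0]
    - [0,0,0]

```text
time_s: 26.05
ee_pos: [0.5454, -0.065, 0.0663]
orientation: [[-0.998, 0.068, 0.001], [0.068, 0.998, -0.0], [-0.001, -0.0, -1.0]]
contact_force: [0.4, -0.7, -4.6]
grip_width: 0.011
grip_force: 78.9
```

Emit:
jog_arm:
  slide:
    - [0,0,0.3]
    - [0,0,0.6]
    - [0,0,0.9]
    - [0,0,1.05]
    - [0,0,1.05]
  angular:
    - [0,0,0]
    - [0,0,0]
    - [0,0,0]
    - [0,0,0]
    - [0,0,0]

```text
time_s: 26.68
ee_pos: [0.545, -0.0649, 0.0551]
orientation: [[-0.998, 0.068, -0.0], [0.068, 0.998, 0.0], [0.0, 0.0, -1.0]]
contact_force: [-0.2, 0.4, -2.3]
grip_width: 0.0111
grip_force: 78.9
```

```bash
python3 - <<'E'
from h import *
s=robot.get_state();print(s['time_s'],s['ee_pos'],s['contact_force'],s['grip_width'])
p=robot.read_camera('wrist');im=p['image'];cv2.imwrite('pics/w10.png',cv2.resize(im[60:320,200:460],None,fx=2,fy=2))
E
```

```text
26.675 [ 0.54502759 -0.06491173  0.05514105] [-0.1660334   0.38219317 -2.30737232] 0.01111799850151999
```

View pics/w10.png

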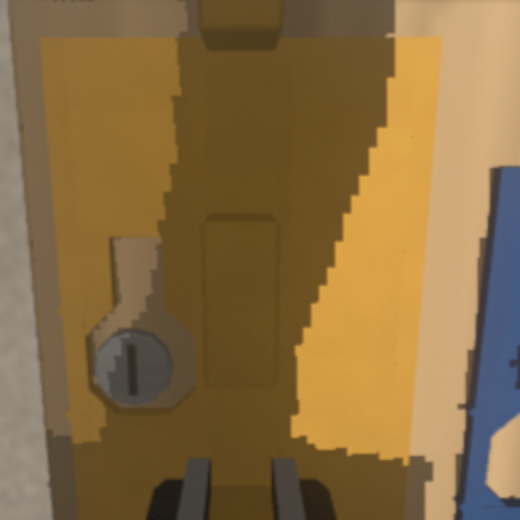

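The head at crop (134,368) is inside the hole and in line with the slot. Sliding to the stop.

Emit:
jog_arm:
  slide:
    - [-0.3,-0.05,0.05]
    - [-0.7,-0.05,0.05]
    - [-1.1,-0.05,0.05]
    - [-1.5,-0.05,0.05]
    - [-1.8,-0.05,0.05]
    - [-2.1,-0.05,0.05]
    - [-2.3,-0.05,0.05]
    - [-2.3,-0.05,0.05]
  angular:
    - [0,0,0]
    - [0,0,0]
    - [0,0,0]
    - [0,0,0]
    - [0,0,0]
    - [0,0,0]
    - [0,0,0]
    - [0,0,0]

```text
time_s: 27.72
ee_pos: [0.5681, -0.067, 0.0547]
orientation: [[-0.998, 0.068, 0.0], [0.068, 0.998, 0.0], [0.0, 0.0, -1.0]]
contact_force: [-0.3, -0.5, -2.7]
grip_width: 0.0113
grip_force: 78.9
```

Emit:
jog_arm:
  slide:
    - [-0.15,0,0]
    - [-0.3,0,0]
    - [-0.45,0,0]
    - [-0.55,0,0]
    - [-0.55,0,0]
  angular:
    - [0,0,0]
    - [0,0,0]
    - [0,0,0]
    - [0,0,0]
    - [0,0,0]

```text
time_s: 28.35
ee_pos: [0.5709, -0.0671, 0.0546]
orientation: [[-0.998, 0.068, -0.005], [0.068, 0.998, 0.0], [0.005, -0.0, -1.0]]
contact_force: [-17.1, -0.0, 9.0]
grip_width: 0.0109
grip_force: 80.9
```

At the stop (17 N, at the expected place). I'll release and go up.

Emit:
jog_arm:
  slide:
    - [0.1,0,0]
    - [0.1,0,0]
    - [0.1,0,0]
    - [0.1,0,0]
    - [0.1,0,0]
  angular:
    - [0,0,0]
    - [0,0,0]
    - [0,0,0]
    - [0,0,0]
    - [0,0,0]
  fingers: 6.0

```text
time_s: 28.98
ee_pos: [0.5726, -0.0673, 0.0548]
orientation: [[-0.998, 0.068, 0.0], [0.068, 0.998, -0.0], [-0.0, -0.0, -1.0]]
contact_force: [-0.4, -0.1, -0.2]
grip_width: 0.0601
grip_force: 0.0
```

Emit:
jog_arm:
  slide:
    - [0,0,-3]
    - [0,0,-8]
    - [0,0,-14]
    - [0,0,-18]
    - [0,0,-18]
    - [0,0,-18]
  angular:
    - [0,0,0]
    - [0,0,0]
    - [0,0,0]
    - [0,0,0]
    - [0,0,0]
    - [0,0,0]

```text
time_s: 29.72
ee_pos: [0.5723, -0.0672, 0.234]
orientation: [[-0.998, 0.068, -0.001], [0.068, 0.998, 0.0], [0.001, 0.0, -1.0]]
contact_force: [-0.0, -0.1, -0.4]
grip_width: 0.06
grip_force: 0.0
```

```bash
python3 - <<'E'
from h import *
s=robot.get_state();print(s['time_s'],s['ee_pos'])
p=robot.read_camera('top')
im=p['image']
print('stylus',rect(p,mask_hsv(im,0,25,70,20),.019,(165,225,235,325)))
print('loop',rect(p,mask_hsv(im,0,25,70,20),.019,(120,240,165,330)))
for q in ['tool_loop_mid','tool_stylus_mid','tool_knife_mid','bracket_b','bracket_a']:
        print(q,[(np.round(d['position'],3).tolist(),round(d['conf'],2)) for d in robot.tip_of(q,p)[:2]])
go(.457,.357,.26,118)
E
```

```text
29.725 [ 0.57226237 -0.06721038  0.23399825]
stylus (array([0.4683, 0.3105]), 26.2, array([146.6,  20. ]))
loop (array([0.4471, 0.4051]), 31.3, array([90.8, 19.9]))
tool_loop_mid [([0.448, 0.406, 0.01], 0.65)]
tool_stylus_mid [([0.467, 0.313, 0.008], 0.74), ([0.446, 0.409, 0.011], 0.31)]
tool_knife_mid []
bracket_b [([0.578, 0.034, 0.025], 0.94), ([0.773, -0.158, 0.006], 0.48)]
bracket_a [([0.578, 0.034, 0.025], 0.94), ([0.773, -0.158, 0.006], 0.48)]
slide [14.38, 41.54, -2.56] ang [0.0005, -0.001, -0.5565] deg [  0.   -0.1 -31.9] j6 -10.9
```

Emit:
jog_arm:
  slide:
    - [14.4,41.5,-2.5]
    - [14.4,41.5,-2.5]
    - [14.4,41.5,-2.5]
    - [14.4,41.5,-2.5]
    - [14.4,41.5,-2.5]
    - [14.4,41.5,-2.5]
    - [14.4,41.5,-2.5]
    - [14.4,41.5,-2.5]
    - [14.4,41.5,-2.5]
    - [14.4,41.5,-2.5]
  angular:
    - [0,0,-0.56]
    - [0,0,-0.56]
    - [0,0,-0.56]
    - [0,0,-0.56]
    - [0,0,-0.56]
    - [0,0,-0.56]
    - [0,0,-0.56]
    - [0,0,-0.56]
    - [0,0,-0.56]
    - [0,0,-0.56]
  fingers: 2.2

```text
time_s: 31.28
ee_pos: [0.4574, 0.3554, 0.2597]
orientation: [[-0.882, -0.471, -0.0], [-0.471, 0.882, -0.0], [0.0, -0.0, -1.0]]
contact_force: [-0.4, -0.1, -0.5]
grip_width: 0.0218
grip_force: 0.0
```

```bash
python3 - <<'E'
from h import *
s=robot.get_state();print(s['time_s'],s['ee_pos'],s['grip_width'],robot.tip_extent)
t=robot.read_camera('top');p=robot.read_camera('wrist');cv2.imwrite('pics/w11.png',np.vstack([cv2.resize(p['image'],(480,360)),cv2.resize(t['image'][160:310,260:400],(480,514))[:240]*1]))
for q in ['tool_loop_mid','tool_stylus_mid','tool_knife_mid']:
        print(q,[(np.round(d['position'],3).tolist(),round(d['conf'],2)) for d in robot.tip_of(q,p)[:2]])
print('yel',rect(t,mask_hsv(t['image'],18,30,150,60),.025,(270,180,400,310)),bw(0,-.05))
for q in ['bracket_b','bracket_a_slot_far','bracket_b_slot_far']:
        print(q,[(np.round(d['position'],3).tolist(),round(d['conf'],2)) for d in robot.tip_of(q,t)[:3]])
E
```

```text
31.275 [0.45736956 0.3554194  0.25968337] 0.021762406398754108 0.019
tool_loop_mid [([0.454, 0.401, 0.012], 0.87)]
tool_stylus_mid [([0.465, 0.31, 0.013], 0.96)]
tool_knife_mid [([0.468, 0.315, 0.014], 0.69), ([0.636, 0.052, 0.018], 0.16)]
yel (array([ 0.5678, -0.066 ]), -3.9, array([195.3,  84.4])) [ 0.57109924 -0.06608421]
bracket_b [([0.578, 0.035, 0.025], 0.89), ([0.572, -0.066, 0.021], 0.62)]
bracket_a_slot_far [([0.626, -0.046, 0.025], 0.69)]
bracket_b_slot_far [([0.626, -0.045, 0.022], 0.9), ([0.74, -0.307, 0.002], 0.52)]
```

View pics/w11.png

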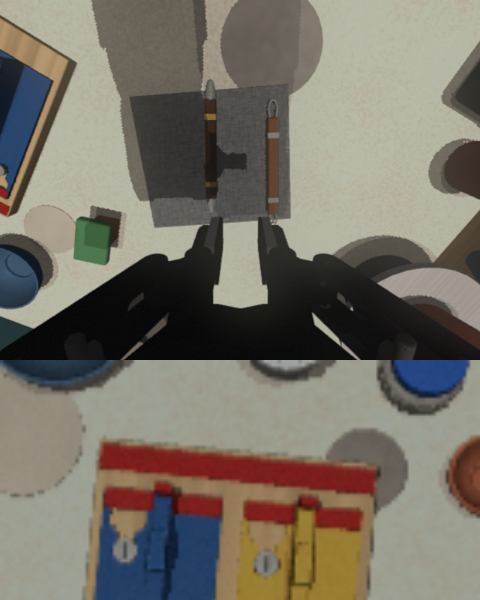

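The wrist crop shows the stylus from (281,107) to (281,283) and the loop from (363,133) to (364,297) in full-image pixels. In the top crop both brackets sit home, with screw heads at the slot ends.

```bash
cat >> h.py <<'E'
def tool(q,p,z=.019):
    """centre and yaw of a tool from its mask"""
    d=robot.masks_of(q,p)
    if not d: return None
    return round(d[0]['conf'],2),rect(p,d[0]['region'].astype(np.uint8)*255,z)
E
python3 - <<'E'
from h import *
p=robot.read_camera('wrist')
for n,a,b in [('sty',(281,107),(281,283)),('loop',(363,133),(364,297))]:
    A=ray(p,a,.011);B=ray(p,b,.011);d=B-A;print(n,((A+B)/2).round(4),np.degrees(np.arctan2(d[1],d[0])),np.linalg.norm(d))
print('sty',tool('tool_stylus',p));print('loop',tool('tool_loop',p))
t=robot.read_camera('top');print('sty',tool('tool_stylus',t));print('loop',tool('tool_loop',t))
go(.4668,.3105,.1,116.5);go(.4668,.3105,.026,116.5)
E
```

```text
sty [0.4688 0.3128 0.011 ] 26.215538278410186 0.19785337746631815
loop [0.4441 0.4056 0.011 ] 30.727755991180256 0.1910039815991504
sty (0.61, (array([0.4675, 0.3123]), 26.3, array([193.6,  19.4])))
loop (0.95, (array([0.4463, 0.4047]), 30.1, array([151.8,  17.3])))
sty (0.74, (array([0.5785, 0.0339]), -3.8, array([204.2,  84.4])))
loop (0.83, (array([0.4154, 0.3868]), 28.8, array([77.3, 19. ])))
slide [1.3, -4.52, 15.98] ang [-0.0, -0.0, 0.0297] deg [-0.  -0.   1.7] j6 1.7
slide [1.3, -4.52, 23.38] ang [-0.0, -0.0, 0.0297] deg [-0.  -0.   1.7] j6 1.7
```

Emit:
jog_arm:
  slide:
    - [1.1,-4.4,5]
    - [1.1,-4.4,11]
    - [1.1,-4.4,17]
    - [1.1,-4.4,21]
    - [1.1,-4.4,22.8]
    - [1.1,-4.4,23.3]
    - [1.1,-4.4,23.3]
  angular:
    - [0,0,0.033]
    - [0,0,0.033]
    - [0,0,0.033]
    - [0,0,0.033]
    - [0,0,0.033]
    - [0,0,0.033]
    - [0,0,0.033]
  fingers: 4.5

```text
time_s: 32.85
ee_pos: [0.4683, 0.3127, 0.0272]
orientation: [[-0.896, -0.443, 0.0], [-0.443, 0.896, 0.0], [-0.0, 0.0, -1.0]]
contact_force: [0.1, 0.7, 0.9]
grip_width: 0.0451
grip_force: 0.0
```

Emit:
jog_arm:
  slide:
    - [0,0,0]
    - [0,0,0]
    - [0,0,0]
    - [0,0,0]
    - [0,0,0]
    - [0,0,0]
    - [0,0,0]
  angular:
    - [0,0,0]
    - [0,0,0]
    - [0,0,0]
    - [0,0,0]
    - [0,0,0]
    - [0,0,0]
    - [0,0,0]
  fingers: 1.0
  grip_force: 60

```text
time_s: 33.72
ee_pos: [0.4685, 0.3128, 0.0278]
orientation: [[-0.896, -0.443, 0.001], [-0.443, 0.896, 0.001], [-0.002, -0.0, -1.0]]
contact_force: [-0.6, -0.8, 8.0]
grip_width: 0.0141
grip_force: 59.3
```

Emit:
jog_arm:
  slide:
    - [0,0,-2]
    - [0,0,-6]
    - [0,0,-11]
    - [0,0,-15]
    - [0,0,-15]
  angular:
    - [0,0,0]
    - [0,0,0]
    - [0,0,0]
    - [0,0,0]
    - [0,0,0]

```text
time_s: 34.35
ee_pos: [0.4693, 0.3132, 0.1801]
orientation: [[-0.896, -0.443, 0.005], [-0.443, 0.896, 0.002], [-0.006, -0.0, -1.0]]
contact_force: [0.1, -0.1, -0.7]
grip_width: 0.0143
grip_force: 58.8
```

```bash
cat >> h.py <<'E'
def held(p,q,z):
    """axis of the held tool from its mask: yaw, plus span along TCP axis"""
    s=robot.get_state();d=robot.masks_of(q,p)
    for c in d[:2]: print(q,round(c['conf'],2),rect(p,c['region'].astype(np.uint8)*255,z))
E
python3 - <<'E'
from h import *
s=robot.get_state();print(s['time_s'],s['ee_pos'],s['grip_width'],s['grip_force'],s['contact_force'])
p=robot.read_camera('wrist');held(p,'tool_stylus',s['ee_pos'][2]-.007)
x,y=bw(.0265,0);print(x,y);go(x,y,.175,176.1)
E
```

```text
34.35 [0.46933954 0.3132185  0.18008275] 0.014260779459694282 58.77972722053528 [ 0.10512111 -0.13688514 -0.70357289]
tool_stylus 0.87 (array([0.4472, 0.3026]), 26.1, array([146.8,  16.5]))
0.6009386333891436 -0.018002405202629076
slide [2.74, -35.52, 0.19] ang [-0.0003, 0.0006, -1.0435] deg [ -0.    0.  -59.8] j6 -0.9
```

Emit:
jog_arm:
  slide:
    - [2.7,-35.5,0.2]
    - [2.7,-35.5,0.2]
    - [2.7,-35.5,0.2]
    - [2.7,-35.5,0.2]
    - [2.7,-35.5,0.2]
    - [2.7,-35.5,0.2]
    - [2.7,-35.5,0.2]
    - [2.7,-35.5,0.2]
    - [2.7,-35.5,0.2]
    - [2.7,-35.5,0.2]
  angular:
    - [0,0,-1.043]
    - [0,0,-1.043]
    - [0,0,-1.043]
    - [0,0,-1.043]
    - [0,0,-1.043]
    - [0,0,-1.043]
    - [0,0,-1.043]
    - [0,0,-1.043]
    - [0,0,-1.043]
    - [0,0,-1.043]

```text
time_s: 35.7
ee_pos: [0.6008, -0.0165, 0.1748]
orientation: [[-0.068, -0.998, -0.0], [-0.998, 0.068, 0.0], [-0.0, 0.0, -1.0]]
contact_force: [-0.1, 0.9, -0.5]
grip_width: 0.0143
grip_force: 58.9
```

```bash
sed -i 's/^BT=.*/BT=np.array([.5750,-.0163]);BY=-3.9/' h.py; python3 - <<'E'
from h import *
s=robot.get_state();print(s['time_s'],s['ee_pos'],s['grip_width'],s['contact_force'])
p=robot.read_camera('wrist');held(p,'tool_stylus',s['ee_pos'][2]-.008)
for q in ['tool_stylus_mid','bracket_a','bracket_b']:print(q,[(np.round(d['position'],3).tolist(),round(d['conf'],2)) for d in robot.tip_of(q,p)[:2]])
t=robot.read_camera('top');held(t,'tool_stylus',s['ee_pos'][2]-.008)
for q in ['tool_stylus_mid','tool_loop_mid']:print(q,[(np.round(d['position'],3).tolist(),round(d['conf'],2)) for d in robot.tip_of(q,t)[:2]])
x,y=bw(.0265,0);print(x,y);go(x,y,.081,176.1)
E
```

```text
35.7 [ 0.60084685 -0.01650309  0.17482288] 0.014263038077591631 [-0.11718996  0.93490835 -0.46512113]
tool_stylus 0.91 (array([ 0.5996, -0.0411]), 86.3, array([147.7,  15.9]))
tool_stylus 0.67 (array([ 0.5563, -0.0776]), -3.8, array([66.8, 40.1]))
tool_stylus_mid [([0.599, -0.019, 0.16], 0.7), ([0.572, -0.019, -0.002], 0.49)]
bracket_a [([0.57, -0.067, 0.02], 0.67)]
bracket_b [([0.57, -0.067, 0.02], 0.67)]
tool_stylus 0.7 (array([0.4545, 0.3577]), 30.1, array([132. ,  17.6]))
tool_stylus_mid []
tool_loop_mid [([0.446, 0.404, 0.01], 0.56), ([0.739, 0.342, 0.004], 0.56)]
0.6014386333891435 -0.018102405202629075
slide [0.04, -0.03, 9.38] ang [-0.0001, 0.0, -0.0006] deg [-0.  0. -0.] j6 -95.5
```

Emit:
jog_arm:
  slide:
    - [0,0,4]
    - [0,0,7]
    - [0,0,8.3]
    - [0,0,9.0]
    - [0,0,9.25]
    - [0,0,9.25]
    - [0,0,9.25]
  angular:
    - [0,0,0]
    - [0,0,0]
    - [0,0,0]
    - [0,0,0]
    - [0,0,0]
    - [0,0,0]
    - [0,0,0]

```text
time_s: 37.02
ee_pos: [0.6015, -0.0177, 0.0829]
orientation: [[-0.069, -0.998, 0.001], [-0.998, 0.069, -0.0], [0.0, -0.001, -1.0]]
contact_force: [-0.0, -1.0, -0.3]
grip_width: 0.0138
grip_force: 58.9
```

Emit:
jog_arm:
  slide:
    - [0,0,0.05]
    - [0,0,0.1]
    - [0,0,0.1]
  angular:
    - [0,0,0]
    - [0,0,0]
    - [0,0,0]

```text
time_s: 37.4
ee_pos: [0.6013, -0.0177, 0.0818]
orientation: [[-0.069, -0.998, 0.001], [-0.998, 0.069, -0.0], [0.0, -0.001, -1.0]]
contact_force: [-2.1, -1.0, 6.3]
grip_width: 0.014
grip_force: 59.7
```

Emit:
jog_arm:
  slide:
    - [0,0,0]
    - [0,0,0]
    - [0,0,0]
    - [0,0,0]
  angular:
    - [0,0,0]
    - [0,0,0]
    - [0,0,0]
    - [0,0,0]
  fingers: 3.0

```text
time_s: 37.9
ee_pos: [0.6012, -0.0176, 0.0812]
orientation: [[-0.069, -0.998, -0.0], [-0.998, 0.069, 0.0], [-0.0, 0.0, -1.0]]
contact_force: [-0.4, -0.3, 0.2]
grip_width: 0.03
grip_force: 0.0
```

Emit:
jog_arm:
  slide:
    - [0,0,-3]
    - [0,0,-8]
    - [0,0,-14]
    - [0,0,-18]
    - [0,0,-18]
  angular:
    - [0,0,0]
    - [0,0,0]
    - [0,0,0]
    - [0,0,0]
    - [0,0,0]

```text
time_s: 38.52
ee_pos: [0.6023, -0.0178, 0.2642]
orientation: [[-0.068, -0.998, 0.005], [-0.998, 0.068, -0.001], [0.0, -0.005, -1.0]]
contact_force: [-0.8, 0.4, -0.5]
grip_width: 0.0298
grip_force: 0.0
```

```bash
python3 - <<'E'
from h import *
s=robot.get_state();print(s['time_s'],s['ee_pos'],s['grip_width'])
p=robot.read_camera('wrist');held(p,'tool_stylus',.073)
for q in ['tool_stylus_mid']:print(q,[(np.round(d['position'],3).tolist(),round(d['conf'],2)) for d in robot.tip_of(q,p)[:2]])
t=robot.read_camera('top');held(t,'tool_loop',.019)
for q in ['tool_stylus_mid','tool_loop_mid']:print(q,[(np.round(d['position'],3).tolist(),round(d['conf'],2)) for d in robot.tip_of(q,t)[:2]])
go(.45,.385,.24,120)
E
```

```text
38.525 [ 0.6022593  -0.01779737  0.26421433] 0.029831345210559697
tool_stylus 0.6 (array([ 0.6017, -0.0205]), 86.1, array([192.8,  16.4]))
tool_stylus_mid [([0.601, -0.02, 0.067], 0.72)]
tool_stylus_mid []
tool_loop_mid []
slide [-39.13, 17.8, 2.07] ang [0.0016, -0.0007, 0.9786] deg [ 0.1 -0.  56.1] j6 -95.5
```

Emit:
jog_arm:
  slide:
    - [-39.1,17.8,2]
    - [-39.1,17.8,2]
    - [-39.1,17.8,2]
    - [-39.1,17.8,2]
    - [-39.1,17.8,2]
    - [-39.1,17.8,2]
    - [-39.1,17.8,2]
    - [-39.1,17.8,2]
    - [-39.1,17.8,2]
    - [-39.1,17.8,2]
    - [-39.1,17.8,2]
  angular:
    - [0,0,0.98]
    - [0,0,0.98]
    - [0,0,0.98]
    - [0,0,0.98]
    - [0,0,0.98]
    - [0,0,0.98]
    - [0,0,0.98]
    - [0,0,0.98]
    - [0,0,0.98]
    - [0,0,0.98]
    - [0,0,0.98]

```text
time_s: 40.25
ee_pos: [0.4511, 0.3835, 0.2414]
orientation: [[-0.868, -0.497, 0.0], [-0.497, 0.868, -0.0], [-0.0, -0.0, -1.0]]
contact_force: [-0.6, 0.1, 0.1]
grip_width: 0.0302
grip_force: 0.0
```

```bash
python3 - <<'E'
from h import *
s=robot.get_state();print(s['time_s'],s['ee_pos'],s['grip_width'])
p=robot.read_camera('wrist');held(p,'tool_loop',.019);held(p,'tool_stylus',.019);held(p,'tool_knife',.019)
for q in ['tool_loop_mid']:print(q,[(np.round(d['position'],3).tolist(),round(d['conf'],2)) for d in robot.tip_of(q,p)[:2]])
t=robot.read_camera('top');held(t,'tool_stylus',.073)
for q in ['tool_stylus_mid','tool_loop_mid','tool_knife_mid','bracket_a','bracket_b']:print(q,[(np.round(d['position'],3).tolist(),round(d['conf'],2)) for d in robot.tip_of(q,t)[:2]])
go(.4545,.3577,.026,120.1);go(.446,.405,.026,120)
E
```

```text
40.25 [0.45106686 0.38348028 0.24138184] 0.03022931009288861
tool_loop 0.68 (array([0.4468, 0.4062]), 30.5, array([148.9,  16.3]))
tool_loop 0.5 (array([0.6528, 0.226 ]), 49.8, array([50.6, 34.8]))
tool_stylus 0.62 (array([0.4459, 0.4057]), 30.5, array([156. ,  16.3]))
tool_stylus 0.38 (array([0.5251, 0.0957]), 14.1, array([189.8,  56.4]))
tool_loop_mid [([0.448, 0.4, 0.012], 0.72)]
tool_stylus 0.83 (array([ 0.6007, -0.0181]), 86.4, array([189.9,  21.4]))
tool_stylus 0.51 (array([4.739e-01, 3.000e-04]), 34.8, array([171. , 161.9]))
tool_stylus_mid [([0.601, -0.018, 0.068], 0.9)]
tool_loop_mid [([0.447, 0.404, 0.012], 0.85), ([0.74, 0.344, -0.0], 0.42)]
tool_knife_mid [([0.446, 0.405, 0.003], 0.54)]
bracket_a [([0.58, 0.033, 0.024], 0.84), ([0.574, -0.064, 0.02], 0.72)]
bracket_b [([0.58, 0.033, 0.024], 0.84), ([0.574, -0.064, 0.02], 0.72)]
slide [0.99, -2.54, 21.53] ang [-0.0, 0.0, -0.0031] deg [-0.   0.  -0.2] j6 2.7
slide [-0.63, 1.98, 21.53] ang [-0.0, 0.0, -0.0013] deg [-0.   0.  -0.1] j6 2.7
```

Emit:
jog_arm:
  slide:
    - [-0.7,2.0,5]
    - [-0.7,2.0,11]
    - [-0.7,2.0,16]
    - [-0.7,2.0,19.5]
    - [-0.7,2.0,21]
    - [-0.7,2.0,21.4]
    - [-0.7,2.0,21.4]
  angular:
    - [0,0,-0.01]
    - [0,0,-0.01]
    - [0,0,-0.01]
    - [0,0,-0.01]
    - [0,0,-0.01]
    - [0,0,-0.01]
    - [0,0,-0.01]
  fingers: 4.5

```text
time_s: 41.72
ee_pos: [0.447, 0.4058, 0.0283]
orientation: [[-0.862, -0.507, 0.001], [-0.507, 0.862, 0.001], [-0.001, 0.0, -1.0]]
contact_force: [0.7, 0.3, 0.6]
grip_width: 0.0455
grip_force: 0.0
```

Emit:
jog_arm:
  slide:
    - [0,0,0]
    - [0,0,0]
    - [0,0,0]
    - [0,0,0]
    - [0,0,0]
    - [0,0,0]
    - [0,0,0]
  angular:
    - [0,0,0]
    - [0,0,0]
    - [0,0,0]
    - [0,0,0]
    - [0,0,0]
    - [0,0,0]
    - [0,0,0]
  fingers: 1.0
  grip_force: 60

```text
time_s: 42.6
ee_pos: [0.447, 0.4058, 0.0284]
orientation: [[-0.862, -0.507, 0.001], [-0.507, 0.862, 0.001], [-0.002, 0.0, -1.0]]
contact_force: [-1.5, -1.1, 8.4]
grip_width: 0.0137
grip_force: 59.3
```

Emit:
jog_arm:
  slide:
    - [0,0,-2]
    - [0,0,-6]
    - [0,0,-11]
    - [0,0,-15]
    - [0,0,-15]
  angular:
    - [0,0,0]
    - [0,0,0]
    - [0,0,0]
    - [0,0,0]
    - [0,0,0]

```text
time_s: 43.22
ee_pos: [0.4476, 0.4063, 0.1807]
orientation: [[-0.862, -0.507, 0.005], [-0.507, 0.862, 0.003], [-0.006, 0.0, -1.0]]
contact_force: [-0.9, 0.1, 0.5]
grip_width: 0.014
grip_force: 58.8
```

```bash
python3 - <<'E'
from h import *
s=robot.get_state();print(s['time_s'],s['ee_pos'],s['grip_width'],s['grip_force'],s['contact_force'])
p=robot.read_camera('wrist');held(p,'tool_loop',s['ee_pos'][2]-.008)
x,y=bw(-.0265,0);print(x,y);go(x,y,.175,176.1)
E
```

```text
43.225 [0.44761893 0.40631964 0.18069467] 0.014044892880607337 58.7680846452713 [-0.93989377  0.07402122  0.45369866]
tool_loop 0.63 (array([0.427 , 0.3944]), 30.1, array([147.4,  15.9]))
0.5485613666108564 -0.014497594797370922
slide [12.51, -41.37, 0.23] ang [-0.0002, 0.0005, -0.9706] deg [ -0.    0.  -55.6] j6 4.0
```

Emit:
jog_arm:
  slide:
    - [12.5,-41.4,0.2]
    - [12.5,-41.4,0.2]
    - [12.5,-41.4,0.2]
    - [12.5,-41.4,0.2]
    - [12.5,-41.4,0.2]
    - [12.5,-41.4,0.2]
    - [12.5,-41.4,0.2]
    - [12.5,-41.4,0.2]
    - [12.5,-41.4,0.2]
    - [12.5,-41.4,0.2]
    - [12.5,-41.4,0.2]
  angular:
    - [0,0,-0.97]
    - [0,0,-0.97]
    - [0,0,-0.97]
    - [0,0,-0.97]
    - [0,0,-0.97]
    - [0,0,-0.97]
    - [0,0,-0.97]
    - [0,0,-0.97]
    - [0,0,-0.97]
    - [0,0,-0.97]
    - [0,0,-0.97]

```text
time_s: 44.7
ee_pos: [0.5485, -0.0134, 0.1752]
orientation: [[-0.067, -0.998, -0.0], [-0.998, 0.067, 0.0], [-0.0, 0.0, -1.0]]
contact_force: [0.2, 0.4, -0.5]
grip_width: 0.0141
grip_force: 58.8
```

```bash
python3 - <<'E'
from h import *
s=robot.get_state();print(s['time_s'],s['ee_pos'],s['grip_width'],s['contact_force'])
p=robot.read_camera('wrist');held(p,'tool_loop',s['ee_pos'][2]-.008)
for q in ['tool_loop_mid']:print(q,[(np.round(d['position'],3).tolist(),round(d['conf'],2)) for d in robot.tip_of(q,p)[:2]])
x,y=bw(-.0265,0);go(x,y,.0825,176.1)
E
```

```text
44.7 [ 0.54853526 -0.01339341  0.17521486] 0.014129821068569132 [ 0.23902672  0.40907746 -0.53904912]
tool_loop 0.62 (array([ 0.547 , -0.0376]), 86.1, array([147.1,  15.9]))
tool_loop_mid [([0.552, -0.018, 0.157], 0.65), ([0.577, 0.03, 0.022], 0.52)]
slide [0.06, 0.01, 9.28] ang [-0.0, 0.0, 0.0007] deg [-0.  0.  0.] j6 -96.1
```

Emit:
jog_arm:
  slide:
    - [0,0,4]
    - [0,0,7]
    - [0,0,8.3]
    - [0,0,9.0]
    - [0,0,9.25]
    - [0,0,9.25]
    - [0,0,9.3]
    - [0,0,9.35]
  angular:
    - [0,0,0]
    - [0,0,0]
    - [0,0,0]
    - [0,0,0]
    - [0,0,0]
    - [0,0,0]
    - [0,0,0]
    - [0,0,0]

```text
time_s: 45.85
ee_pos: [0.5492, -0.0148, 0.0824]
orientation: [[-0.069, -0.998, 0.001], [-0.998, 0.069, -0.0], [0.0, -0.001, -1.0]]
contact_force: [-3.4, -0.4, 12.8]
grip_width: 0.0141
grip_force: 60.4
```

Emit:
jog_arm:
  slide:
    - [0,0,0]
    - [0,0,0]
    - [0,0,0]
    - [0,0,0]
  angular:
    - [0,0,0]
    - [0,0,0]
    - [0,0,0]
    - [0,0,0]
  fingers: 3.0

```text
time_s: 46.35
ee_pos: [0.5488, -0.0147, 0.0818]
orientation: [[-0.069, -0.998, -0.0], [-0.998, 0.069, 0.0], [-0.0, 0.0, -1.0]]
contact_force: [-0.3, -1.3, 0.2]
grip_width: 0.0297
grip_force: 0.0
```

Emit:
jog_arm:
  slide:
    - [0,0,-3]
    - [0,0,-8]
    - [0,0,-14]
    - [0,0,-18]
    - [20,0,-18]
    - [20,0,-18]
    - [20,0,-18]
    - [20,0,-18]
    - [20,0,-18]
  angular:
    - [0,0,0]
    - [0,0,0]
    - [0,0,0]
    - [0,0,0]
    - [0,0,0]
    - [0,0,0]
    - [0,0,0]
    - [0,0,0]
    - [0,0,0]

```text
time_s: 47.48
ee_pos: [0.535, -0.2146, 0.2616]
orientation: [[-0.07, -0.998, -0.0], [-0.998, 0.07, 0.0], [-0.0, 0.0, -1.0]]
contact_force: [-0.5, -0.4, 0.3]
grip_width: 0.0305
grip_force: 0.0
```

```bash
python3 - <<'E'
from h import *
s=robot.get_state();print(s['time_s'],s['ee_pos'],s['grip_width'])
for n in ['top','scene']:
    t=robot.read_camera(n);cv2.imwrite(f'pics/{n}_end.png',t['image'])
    if n=='top':
        held(t,'tool_stylus',.073);held(t,'tool_loop',.073)
        im=t['image'];print('tile',rect(t,mask_hsv(im,45,85,80,20),.054,(200,170,260,230)))
        print('blue',rect(t,mask_hsv(im,100,125,80,30),.025,(270,180,380,310)))
    for q in ['tool_stylus_mid','tool_loop_mid','test_tile','bracket_a_slot_far','bracket_b_slot_far','bracket_a']:print(q,[(np.round(d['position'],3).tolist(),round(d['conf'],2)) for d in robot.tip_of(q,t)[:2]])
print(bw(.0265,0),bw(-.0265,0))
E
```

```text
47.475 [ 0.53499452 -0.21456803  0.26158103] 0.03045996599990076
tool_stylus 0.96 (array([ 0.601 , -0.0206]), 86.4, array([189.9,  20.6]))
tool_loop 0.55 (array([ 0.5491, -0.0157]), 86.1, array([145.2,  16.8]))
tool_loop 0.5 (array([0.5124, 0.036 ]), 85.5, array([83.1, 67.5]))
tile (array([0.6666, 0.2147]), 14.3, array([67.4, 49. ]))
blue (array([0.5175, 0.0376]), 86.0, array([83.5, 80. ]))
tool_stylus_mid [([0.602, -0.018, 0.069], 0.88), ([0.546, -0.017, 0.058], 0.3)]
tool_loop_mid [([0.741, -0.312, 0.002], 0.73), ([0.55, -0.016, 0.066], 0.64)]
test_tile [([0.67, 0.217, 0.04], 0.97)]
bracket_a_slot_far [([0.63, 0.049, 0.019], 0.6)]
bracket_b_slot_far [([0.624, -0.044, 0.022], 0.6), ([0.579, 0.037, 0.023], 0.5)]
bracket_a [([0.584, 0.032, 0.023], 0.9)]
tool_stylus_mid [([0.602, -0.025, 0.066], 0.72), ([0.622, -0.047, 0.019], 0.68)]
tool_loop_mid [([0.547, -0.016, 0.07], 0.71)]
test_tile [([0.668, 0.215, 0.042], 0.7), ([0.668, 0.21, 0.04], 0.3)]
bracket_a_slot_far [([0.636, 0.052, 0.02], 0.69)]
bracket_b_slot_far [([0.623, -0.047, 0.018], 0.94)]
bracket_a [([0.58, 0.034, 0.026], 0.63), ([0.668, 0.213, 0.002], 0.43)]
[ 0.60143863 -0.01810241] [ 0.54856137 -0.01449759]
```

```bash
python3 - <<'E'
from h import *
for n in ['top','scene']:
    t=robot.read_camera(n)
    for q,k in [('tool_stylus',.0265),('tool_loop',-.0265)]:
        for c in robot.masks_of(q,t)[:2]:
            v,u=np.nonzero(c['region']); w=np.array([ray(t,(a,b),.068)[:2] for a,b in zip(u,v)])-BT
            th=np.radians(BY);l=np.column_stack([w@[np.cos(th),np.sin(th)],w@[-np.sin(th),np.cos(th)]])*1000
            print(n,q,round(c['conf'],2),len(l),'board x med',np.median(l[:,0]).round(1),'y ends',l[:,1].min().round(1),l[:,1].max().round(1))
go(.50,-.02,.27,86.1)
E
```

```text
top tool_stylus 0.65 3471 board x med -2.1 y ends -96.3 97.5
top tool_stylus 0.64 576 board x med 26.4 y ends -97.6 97.3
top tool_loop 0.78 493 board x med -26.4 y ends -97.6 74.0
scene tool_stylus 0.96 688 board x med 30.2 y ends -101.2 95.4
scene tool_loop 0.91 544 board x med -21.5 y ends -79.2 81.1
slide [-19.14, 4.84, -0.82] ang [0.0, -0.0, 1.5703] deg [ 0. -0. 90.] j6 -116.0
```

```bash
python3 -c "
from cell import robot
print(robot.close_job())"
```

```text
the job is handed in; nothing more can be done
None
```

I handed the job in at about 47 s of the 210 s allowed. The tile is flat on the stand, both brackets are home under the screw heads, and the stylus and loop tools lie in their own notches, centred and square. The knife was not there this time.

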